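# Empty the used-cuvette scoop

## Task

Put all the used cuvettes from the bench into the white scoop while it is clipped in its dock, then squeeze the two orange side buttons of its blue handle together to unlatch it and lift it off. Push the red spring flap of the yellow waste hopper open with the scoop's lip and tip every cuvette in, and finally hang the empty scoop by the eye behind its handle on the hook of the metal stand and let go, with the flap closed again. Leave the other things on the bench where they are.

Things in the scene. Friction and masses are not known exactly. Their poses are not given: they have to be found in the camera images.
- dock: grey fixed docking station on the bench, 96 x 84 mm, base 10 mm thick. Origin on the bench below the middle of the scoop's handle block; its x runs the same way as the docked scoop's x. Two catch walls, one at each side (y = +-25 to +-37 mm, x within 17 mm), reach 26 mm above the bench; their inward lips hold the scoop's hooks down until both buttons are squeezed
- scoop: loose scoop, 0.18 to 0.26 kg, at the start latched in the dock, its origin 10 mm above the dock's. Origin: centre of the underside of the blue handle block (34 x 46 x 56 mm high); x points forward to the pan's open front, z up. Centre of mass near x = 5, z = 28 mm. Lift it straight up with both buttons squeezed, keeping that grasp. It also stands level on the bench
- grip (a point): middle between the two orange buttons, 40 mm above the scoop's underside: where to squeeze, the fingers closing along the scoop's y. Each button is 14 wide (x), 26 high (z = 26 to 52 mm) and stands 5.5 mm out of the block: 57 mm over both, 46 mm when flush. Axes as scoop
- button_l (a joint): orange button at the scoop's +y side: 0 = out (latched), 0.0055 m = pressed flush; spring, about 3 N to start and 7 N when flush. The latch lets go above about 0.004
- button_r (a joint): the same at the scoop's -y side
- lip (a point): middle of the upper edge of the pan's front lip: x = 110, z = 13 mm in the scoop. White pan from x = 24 to 110, inside 60 wide, 3 mm walls up to z = 38 at sides and rear (rear wall x = 24 to 27), top and front open; smooth 3 mm floor rises from z = 4 at the rear to 13 at the lip. Cuvettes slide out with the front tipped down 40 degrees or more. Axes as scoop
- eye (a point): centre of the eye behind the handle: a 24 x 24 mm square hole in an upright plate (x = -42 to -38, y +-20, z = 10 to 64 mm in the scoop), hole axis along the scoop's x, centre at x = -40, z = 45 mm. Axes as scoop
- hopper: fixed yellow waste hopper, a hollow box 110 mm high (x = -10 to 128 mm, y +-62 mm). Origin on the bench right below the flap's hinge line; x points from the hinge across the opening, z up. The opening in its top runs from x = -2 to 88 mm and y +-49 mm and is closed by the red flap
- flap_hinge (a point): middle of the flap's hinge line, 110 mm above the bench, at the edge of the opening nearest the dock; axes as hopper
- flap (a joint): red flap 84 long (x) x 94 wide x 3 mm, hinged at x = 0: 0 = shut, level; grows as its far end swings down into the hopper, up to 1.25 rad. A spring shuts it: about 0.5 N at its far edge to start, 2 N pushed near its middle at 0.7 rad
- stand: fixed stand: post 50 mm wide (y +-25), front face at x = 0, 165 mm high, with a foot plate 10 mm thick behind it. Origin on the bench below the front face; x points out of the face, the way the hook points
- hook (a point): middle of the straight part of the hook, 140 mm above the bench and 8 mm out of the post's face. The hook is a round steel bar of 8 mm diameter: straight out to x = 13 mm, then upturned at 45 degrees; its end reaches x = 25 mm and 13 mm above the bar's axis. Axes as stand
- cuvette_1: used square cuvette lying on its side, 46 long x 12.5 x 12.5 mm, 10 to 17 g, clear with pink content and a blue cap at its +x end, slippery plastic. Origin at the centre of its underside as it starts (6 mm below its middle line), x along its length, z up. May come to lie on another face. Three to five of the five are present in a run
- cuvette_2: used square cuvette lying on its side, 46 long x 12.5 x 12.5 mm, 10 to 17 g, clear with pink content and a blue cap at its +x end, slippery plastic. Origin at the centre of its underside as it starts (6 mm below its middle line), x along its length, z up. May come to lie on another face. Three to five of the five are present in a run
- cuvette_3: used square cuvette lying on its side, 46 long x 12.5 x 12.5 mm, 10 to 17 g, clear with pink content and a blue cap at its +x end, slippery plastic. Origin at the centre of its underside as it starts (6 mm below its middle line), x along its length, z up. May come to lie on another face. Three to five of the five are present in a run
- cuvette_4: used square cuvette lying on its side, 46 long x 12.5 x 12.5 mm, 10 to 17 g, clear with pink content and a blue cap at its +x end, slippery plastic. Origin at the centre of its underside as it starts (6 mm below its middle line), x along its length, z up. May come to lie on another face. Three to five of the five are present in a run
- cuvette_5: used square cuvette lying on its side, 46 long x 12.5 x 12.5 mm, 10 to 17 g, clear with pink content and a blue cap at its +x end, slippery plastic. Origin at the centre of its underside as it starts (6 mm below its middle line), x along its length, z up. May come to lie on another face. Three to five of the five are present in a run
- timer: bystander: white lab timer 62 x 66 x 18 mm, origin under its centre
- canister: bystander: clear canister with black cap, 38 mm wide, 62 mm high, standing, origin under its centre
- marker: bystander: blue marker pen lying, 134 mm long, origin under its centre
- tissue_pack: bystander: flat pack 60 x 90 x 10 mm, origin under its centre

How it is judged:
By the outcome, as a careful person would: the job done as asked, in the order asked, and still so for the second after the job is handed in, with the robot touching nothing.
Of cuvette_1, cuvette_2, cuvette_3, cuvette_4, cuvette_5 only 3 to 5 are there at a start; the rules pass over those that are not, and their reading is None.
At some moment in a run one of cuvette_1, cuvette_2, cuvette_3, cuvette_4, cuvette_5 may be knocked a few centimetres aside while the robot is not near it.
It also fails if it takes over 210 s, if anything falls off the work surface, if the arm or the gripper's body presses on something with over 40 N, if the wrist force passes 120 N, or if a joint passes its speed limit or range.

## Robot

A 6-joint arm with a two-finger parallel gripper is mounted at the origin on a cart in front of the work surface, level with it; the furniture and walls round the work are solid. World frame = base frame: x ahead of the robot, y to its left, z up, the work surface at z = 0. Lengths are in m, angles in degrees, forces in N, time in s.
With the tool pointing down it reaches from about 0.35 to 0.875 m from the base axis. Payload 4.2 kg.
Tool frame: the origin (TCP) lies midway between the tips of the shut fingers; the grasp point (between the pads) lies 19 mm behind it; z points along the fingers, y is the line along which they close (so a half turn about z gives the same grasp; the last joint's range is limited). The gripper opens to 87 mm and grips with 3 to 60 N. Pads are 19 mm wide; open, the fingers measure 117 mm over their backs; the gripper's body (75 mm by 190 mm) begins 51 mm behind the grasp point.
Start: joints at [-51.303, 22.042, 0.453, 0, -68.411, -14.817], TCP at [0.253, -0.571, 0.223] pointing down, gripper open.
Joint ranges: [-179.83, 179.83], [-69.29, 118.12], [-61.27, 80.66], [-181.25, 117.63], [-171.15, -9.14], [-177.46, 177.46]. Speed limits (degrees/s): [159.86, 159.86, 180, 180, 180, 180].

## Interface

Orientations are given as a 3x3 rotation matrix whose columns are the frame's x, y, z axes.
In Python, from station import r, cams gives the robot as it stands.
- The arm moves only by the tool play_rows, never from a script. Its argument "commands" is text: rows parted by semicolons, each of 6 numbers parted by spaces: the shift along the world's x, y, z normalised to -1 to 1, where 1 is 30 mm, then the turn, a rotation vector about the world's x, y, z normalised to -1 to 1, where 1 is 0.15 rad. A call has 1 to 20 rows; each row shifts and turns the commanded pose from where the row before left it; what a row does not reach is not made up. A row lasts 1/10 s, in which the tool goes at most 50 mm and 8.59 degrees, less where a joint would pass 70% of its speed; a pose out of reach is approached as far as the arm can. A call with a number of a shift or a turn outside -1 to 1 is refused whole. A call with a gripper value outside its range is refused whole. "grip" is the finger opening in mm, from 0 to 87, set as the call begins (left out, the last holds). The fingers move at their own pace and stop on an object; the grip force is fixed at half the most. Time passes only in rows, so rows that do not move let the fingers close. It gives the time, the measured TCP pose, the force, the opening and the grip force at its end, in the units of the state.
- r.sense(): the state, without advancing time (a new reading comes with each control period).
- cams.capture(name): name is "scene" or "top"; returns (picture, depth): 420x560x3 uint8, blue, green, red; 420x560 float32, m along the optical axis (not along the pixel's ray), 0 where there is no reading.
- cams.camera_info(name): a dict with "mtx" (3x3 intrinsics, pixels), "R" (3x3) and "t" (3): a world point X has camera coordinates R X + t. Camera axes: x right, y down, z forward; pixel columns grow to the right and rows downward; lengths in m; the calibration is good to about 2 mm. A picture is of the moment at which its call begins. camera_info takes no time and is no camera call.
- r.finish_job(): hands the job in; it is judged then, once.
The state is a dict: "time_s": time; "joints": joint angles; "joint_velocities": joint speeds; "effort": joint torques, N m; "tcp_pos": TCP position; "ee_rot": TCP orientation; "wrist_force": force on the tool from outside, world axes, zero at the start; "moment": the same for the moment, N m; "gripper_width": opening from 0.0 (shut) to 1.0 (fully open); "gripper_force": force on a finger pad.
Only numpy, scipy, OpenCV 4.12 (cv2) and the standard library are available. Lean on these libraries where they do the work, as an engineer would, in place of code of your own. Each camera call takes 0.05 s, during which the arm holds its last target. There are 200 camera calls.

## Working session

There is one attempt and no reset: what is moved stays moved. The work goes in short steps, Python scripts to look and compute and a tool call to move; the robot and the scene stay as the last step left them, time stands still between calls to the robot, and variables do not carry over. Pictures are saved under pics/ and viewed, at most 15 in all, crops included, and the job is handed in when it is done.

Besides the shell and the picture viewer there is one more tool, called by a JSON object that holds its "api" and its "payload", one argument or row to a line. play_rows: Moves the arm, as the interface text tells. Scaled input: -1 to 1 covers 30 mm each way for a shift and 0.15 rad each way for a turn. Its arguments: {"type":"object","properties":{"commands":{"type":"string"},"grip":{"type":"number"}},"required":["commands"]}

```bash
mkdir -p pics; ls
cat > h.py <<'E'
import numpy as np, cv2
from station import r, cams
def cap(name,fn=None):
    p,d=cams.capture(name); np.savez(f'/tmp/{name}.npz',p=p,d=d)
    if fn: cv2.imwrite('pics/'+fn,p)
    return p,d
def world(name,d):
    i=cams.camera_info(name);K,R,t=[np.array(i[k],float) for k in('mtx','R','t')]
    v,u=np.indices(d.shape); c=np.stack([(u-K[0,2])/K[0,0]*d,(v-K[1,2])/K[1,1]*d,d],-1)
    return (c-t.ravel())@R
def proj(name,X):
    i=cams.camera_info(name);K,R,t=[np.array(i[k],float) for k in('mtx','R','t')]
    c=R@np.array(X)+t.ravel(); return (K@c/c[2])[:2]
E
python3 - <<'E'
from h import *
cap('top','top1.png');cap('scene','scene1.png')
for n in('top','scene'):
    i=cams.camera_info(n);print(n,i['mtx'],-np.array(i['R']).T@np.ravel(i['t']),i['R'])
s=r.sense();print(s['time_s'],s['tcp_pos'],s['ee_rot'])
E
```

```text
pics
top [[511.07812514   0.         273.78993079]
 [  0.         511.07812514 203.89629302]
 [  0.           0.           1.        ]] [0.50465454 0.08084512 1.42645548] [[ 2.58425889e-02 -9.99665524e-01  1.00039991e-03]
 [-9.97355699e-01 -2.58508486e-02 -6.79215944e-02]
 [ 6.79247375e-02  7.57515285e-04 -9.97690160e-01]]
scene [[466.08461465   0.         285.66983689]
 [  0.         466.08461465 221.25093734]
 [  0.           0.           1.        ]] [-0.21167189  0.47997684  0.78317858] [[-0.44020137 -0.89789838 -0.0011205 ]
 [-0.55418061  0.27267261 -0.78646901]
 [ 0.70647478 -0.34558377 -0.61762872]]
0.1 [ 0.25281153 -0.57100715  0.22156719] [[-9.14463902e-01 -4.04666576e-01 -8.56888625e-04]
 [-4.04667476e-01  9.14462228e-01  1.75135006e-03]
 [ 7.48794471e-05  1.94830137e-03 -9.99998099e-01]]
```

View pics/top1.png

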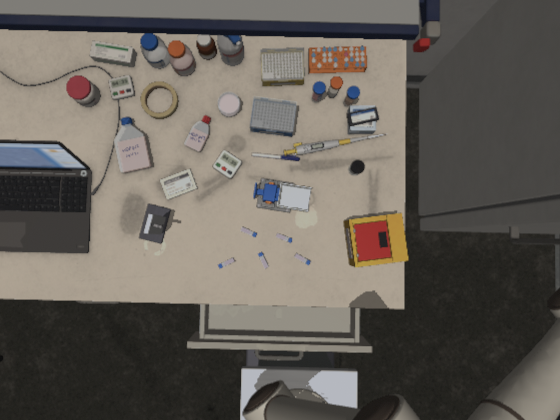

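View pics/scene1.png

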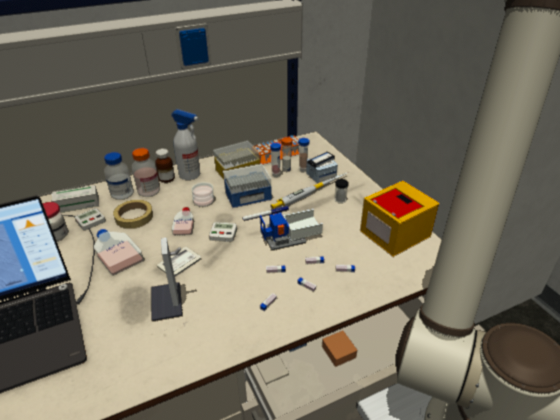

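The top view shows five cuvettes near pixels (249,231), (285,238), (227,263), (263,260) and (303,258). The scoop is at about (285,195), the hopper at (378,240), and the stand at (155,222) with its hook pointing right. I'll measure these next.

Run:
```python
from h import *
z=np.load('/tmp/top.npz');p,d=z['p'],z['d'];W=world('top',d)
h=cv2.cvtColor(p,cv2.COLOR_BGR2HSV)
# cuvettes
roi=np.zeros(d.shape,bool);roi[222:275,210:320]=1
print('bench z',np.median(W[210:280:5,180:330:5,2]))
blue=(roi&(h[...,0]>100)&(h[...,0]<130)&(h[...,1]>120)).astype(np.uint8)
# foreground by colour distance from bench or height
m=((W[...,2]>0.006)&roi).astype(np.uint8)
n,l,s,c=cv2.connectedComponentsWithStats(m)
for k in range(1,n):
    if s[k,4]<15: continue
    pts=W[l==k]; b=W[(l==k)&(blue>0)]
    q=pts[:,:2].astype(np.float32);rect=cv2.minAreaRect(q)
    cen=np.array(rect[0]);bx=cv2.boxPoints(rect)
    e=[bx[1]-bx[0],bx[2]-bx[1]];e=max(e,key=np.linalg.norm)
    ax=b[:,:2].mean(0)-cen if len(b) else e
    if e@ax<0:e=-e
    print(k,s[k,4],c[k].round(),'cen',cen.round(4),'mean',q.mean(0).round(4),'size',np.round(rect[1],3),'yaw',np.degrees(np.arctan2(e[1],e[0])).round(1),'z',pts[:,2].max().round(4),'cap',b.mean(0).round(3) if len(b) else None)
crop=p[165:275,120:420];cv2.imwrite('pics/crop1.png',cv2.resize(crop,None,fx=2.66,fy=2.66,interpolation=cv2.INTER_CUBIC))
```

```text
bench z 0.0009855555228347505
22 76 [248. 231.] cen [0.5164 0.127 ] mean [0.5231 0.1508] size [0.095 0.015] yaw 74.5 z 1.4265 cap [0.515 0.134 0.013]
47 78 [283. 237.] cen [0.5108 0.0531] mean [0.5099 0.0535] size [0.046 0.014] yaw -110.2 z 0.02 cap [0.503 0.035 0.014]
120 77 [263. 260.] cen [0.466  0.1044] mean [0.4464 0.108 ] size [0.034 0.084] yaw 170.5 z 1.4265 cap [0.461 0.115 0.014]
126 79 [302. 258.] cen [0.4525 0.0015] mean [0.4526 0.0014] size [0.046 0.016] yaw -123.1 z 0.0197 cap [ 0.444 -0.016  0.013]
139 77 [226. 262.] cen [0.438  0.2107] mean [0.4365 0.2101] size [0.015 0.045] yaw 118.0 z 0.0201 cap [0.427 0.225 0.013]
```

View pics/crop1.png

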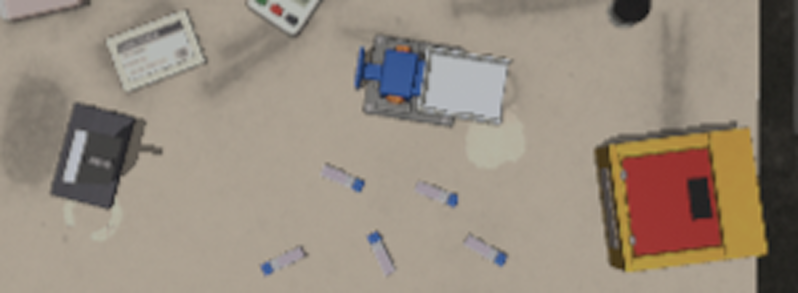

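```bash
cat >> h.py <<'E'
def rect(P):
    R=cv2.minAreaRect(P[:,:2].astype(np.float32));b=cv2.boxPoints(R)
    e=max([b[1]-b[0],b[2]-b[1]],key=np.linalg.norm)
    return np.array(R[0]),sorted(R[1]),np.degrees(np.arctan2(e[1],e[0]))
def cuv(p,d,box=(222,275,200,330),zr=(0.006,0.03)):
    W=world('top',d);h=cv2.cvtColor(p,cv2.COLOR_BGR2HSV)
    roi=np.zeros(d.shape,bool);roi[box[0]:box[1],box[2]:box[3]]=1
    m=(roi&(W[...,2]>zr[0])&(W[...,2]<zr[1])).astype(np.uint8)
    n,l,s,c=cv2.connectedComponentsWithStats(m)
    for k in range(1,n):
        if s[k,4]<25: continue
        P=W[l==k];b=W[(l==k)&(h[...,0]>100)&(h[...,0]<130)&(h[...,1]>120)]
        cen,sz,yaw=rect(P);a=np.radians(yaw)
        if len(b) and (b[:,:2].mean(0)-cen)@[np.cos(a),np.sin(a)]<0: yaw-=180
        print('cuv',s[k,4],c[k].round(),'cen',cen.round(4),'mean',P[:,:2].mean(0).round(4),'size',np.round(sz,3),'yaw',round(yaw,1),'z',np.median(P[:,2]).round(4))
E
python3 - <<'E'
from h import *
z=np.load('/tmp/top.npz');p,d=z['p'],z['d'];W=world('top',d);Z=W[...,2]
h=cv2.cvtColor(p,cv2.COLOR_BGR2HSV);H,S,V=[h[...,i].astype(int) for i in range(3)]
cuv(p,d)
def roi(r0,r1,c0,c1):
    m=np.zeros(d.shape,bool);m[r0:r1,c0:c1]=1;return m
sc=roi(172,215,248,318)
blue=(H>100)&(H<130)&(S>120)
m=sc&(Z>.058)&(Z<.072);print('block+plate',m.sum(),rect(W[m]))
m=sc&blue&(Z>.058);P=W[m];print('blue z',np.percentile(P[:,2],[5,25,50,75,95]).round(4),'rect',rect(P))
m=sc&(Z>.040)&(Z<.054)&~blue;print('pan rim',m.sum(),rect(W[m]))
m=sc&(Z>.004)&(Z<.015);print('base',m.sum(),rect(W[m]))
m=sc&(Z>.004);print('allscoop',m.sum(),rect(W[m]))
m=sc&(H<18)&(S>140)&(Z>.03);P=W[m]
n,l,s,c=cv2.connectedComponentsWithStats(m.astype(np.uint8))
for k in range(1,n):
    if s[k,4]>4: print('orange',c[k],W[l==k].mean(0).round(4),s[k,4])
hp=roi(205,275,338,415)
m=hp&(Z>.102)&(Z<.118);print('hopper top',m.sum(),rect(W[m]),np.median(Z[m]))
red=hp&((H<6)|(H>172))&(S>120)&(Z>.1);print('flap',red.sum(),rect(W[red]),W[red].mean(0))
yel=hp&(H>15)&(H<35)&(S>120)&(Z>.1);print('yellow',yel.sum(),rect(W[yel]))
st=roi(195,255,130,195)
m=st&(Z>.155)&(Z<.175);print('post',m.sum(),rect(W[m]),np.median(Z[m]))
m=st&(Z>.004)&(Z<.02);print('foot',m.sum(),rect(W[m]))
m=st&(Z>.125)&(Z<.158);P=W[m];print('hook',m.sum());print(P[P[:,1].argsort()][:25].round(4))
E
```

```text
cuv 75 [248. 231.] cen [0.5231 0.1513] mean [0.5233 0.1517] size [0.015 0.045] yaw -105.5 z 0.0137
cuv 78 [283. 237.] cen [0.5108 0.0531] mean [0.5099 0.0535] size [0.014 0.046] yaw -110.2 z 0.0135
cuv 76 [263. 260.] cen [0.446  0.1091] mean [0.4456 0.1084] size [0.016 0.045] yaw 32.8 z 0.013
cuv 79 [302. 258.] cen [0.4525 0.0015] mean [0.4526 0.0014] size [0.016 0.046] yaw -123.1 z 0.0136
cuv 77 [226. 262.] cen [0.438  0.2107] mean [0.4365 0.2101] size [0.015 0.045] yaw -242.0 z 0.0129
block+plate 240 (array([0.63146991, 0.10690597]), [0.055636726319789886, 0.05786976218223572], np.float32(80.48682))
blue z [0.062  0.0652 0.0669 0.069  0.0728] rect (array([0.57794267, 0.10762393]), [0.057777777314186096, 0.1449645310640335], np.float32(-1.6586363))
pan rim 109 (array([0.62529409, 0.06134158]), [0.06617278605699539, 0.1500781625509262], np.float32(82.05012))
base 548 (array([0.63270307, 0.05847262]), [0.11789080500602722, 0.19289426505565643], np.float32(-88.545166))
allscoop 1745 (array([0.5985567 , 0.05746774]), [0.18644210696220398, 0.19280681014060974], np.float32(-88.418175))
or
[... 592 characters left out ...]
0.53633732, 0.39149502]), [0.16402089595794678, 0.18000949919223785], np.float32(-88.5066))
hook 85
[[0.529  0.3616 0.1506]
 [0.5315 0.3617 0.1508]
 [0.5263 0.3629 0.1556]
 [0.5289 0.3641 0.1508]
 [0.5315 0.3651 0.1468]
 [0.5313 0.3659 0.1543]
 [0.5288 0.3662 0.1523]
 [0.5264 0.3666 0.1501]
 [0.5339 0.3672 0.1489]
 [0.5313 0.3691 0.1511]
 [0.5288 0.3696 0.1486]
 [0.5339 0.3703 0.1463]
 [0.5312 0.3718 0.1501]
 [0.5287 0.3718 0.1496]
 [0.5339 0.3735 0.143 ]
 [0.5313 0.3754 0.1451]
 [0.5288 0.3761 0.1418]
 [0.5338 0.3762 0.1425]
 [0.5362 0.3779 0.1463]
 [0.5337 0.378  0.1454]
 [0.5313 0.3788 0.1416]
 [0.5288 0.3788 0.1411]
 [0.5311 0.3801 0.1468]
 [0.5336 0.3802 0.1467]
 [0.5565 0.3804 0.1389]]
```

```bash
cat >> h.py <<'E'
from scipy.optimize import minimize
def grid(x0,x1,y0,y1,f,n=2e-3):
    X,Y=np.meshgrid(np.arange(x0+n/2,x1,n),np.arange(y0+n/2,y1,n));X,Y=X.ravel(),Y.ravel()
    return np.stack([X,Y,f(X) if callable(f) else X*0+f],1)
def cons(z): return lambda X:X*0+z
E
cat > fit.py <<'E'
from h import *
z=np.load('/tmp/top.npz');p,d=z['p'],z['d']
i=cams.camera_info('top');K,R,t=[np.array(i[k],float) for k in('mtx','R','t')];t=t.ravel()
def cost(q,M):
    a=q[2];c,s=np.cos(a),np.sin(a)
    X=np.stack([q[0]+c*M[:,0]-s*M[:,1],q[1]+s*M[:,0]+c*M[:,1],M[:,2]],1)
    C=X@R.T+t;u=cv2.remap(d,(K[0,0]*C[:,0]/C[:,2]+K[0,2]).astype(np.float32),(K[1,1]*C[:,1]/C[:,2]+K[1,2]).astype(np.float32),cv2.INTER_LINEAR).ravel()
    return np.minimum(abs(u-C[:,2]),.012).mean()
def fit(M,q0,tag):
    best=min((minimize(cost,[q0[0]+dx,q0[1]+dy,np.radians(q0[2]+da)],args=(M,),method='Nelder-Mead',options=dict(initial_simplex=np.array([[0,0,0],[.006,0,0],[0,.006,0],[0,0,.06]])+[q0[0]+dx,q0[1]+dy,np.radians(q0[2]+da)],xatol=1e-5,fatol=1e-7)) for dx in(-.006,0,.006) for dy in(-.006,0,.006) for da in(-4,0,4)),key=lambda o:o.fun)
    print(tag,best.x[:2].round(4),np.degrees(best.x[2]).round(2),best.fun.round(5));return best.x
if __name__=='__main__':
    fl=lambda X:.01+.004+(X-.027)/(.083)*.009
    S=np.vstack([grid(-.017,.017,-.023,.023,.066),grid(-.007,.007,.023,.0285,.062),grid(-.007,.007,-.0285,-.023,.062),grid(-.042,-.038,-.02,.02,.074,1e-3),
     grid(.024,.027,-.033,.033,.048,1e-3),grid(.027,.109,-.033,-.030,.048,1e-3),grid(.027,.109,.030,.033,.048,1e-3),grid(.035,.109,-.028,.028,fl),grid(.114,.125,-.03,.03,0.001),grid(.06,.108,.046,.054,.001),grid(.06,.108,-.054,-.046,.001)])
    fit(S,(0.625,0.118,-97),'scoop')
    Hm=np.vstack([grid(-.01,.128,-.062,-.049,.110),grid(-.01,.128,.049,.062,.110),grid(.088,.128,-.049,.049,.110),grid(.0,.084,-.047,.047,.110),grid(-.02,-.012,-.06,.06,.0),grid(-.01,.128,.066,.072,0),grid(-.01,.128,-.072,-.066,0)])
    fit(Hm,(0.5013,-.1301,-81.3),'hopper')
    W=world('top',d);Z=W[...,2]
    print((Z[205:248:1,136:186:1]*1000).clip(-9,300).astype(int).tolist().__str__().replace('], [','\n'))
E
python3 fit.py
```

```text
scoop [0.6294 0.0955] -97.52 0.00323
hopper [ 0.501  -0.1304] -80.82 0.00273
[[6, 0, 2, 3, -2, 1, 2, 2, 1, 5, -3, 9, 14, 10, 9, 7, 7, 6, 9, 17, 8, 6, 6, 5, -3, -1, 0, 1, 4, 0, 2, -1, 8, 4, 5, 2, 7, 0, 7, 7, -3, 4, 4, -2, 9, 1, -1, -2, -2, -1
-1, 0, 2, -3, 3, -1, 3, -5, 2, -2, 0, 8, 15, 10, 12, 11, 9, 10, 6, 11, 13, 10, 9, 7, 8, 11, 0, 1, 6, 6, 4, 0, 4, -3, 0, -4, -1, 1, 1, -1, -3, 5, 3, 4, 0, 0, -4, 2, 2, 0
-4, 0, -1, 3, 2, 5, 3, 0, 0, -4, 0, 9, 10, 9, 7, 8, 8, 7, 8, 8, 9, 12, 6, 17, 7, 11, 12, 11, 9, 8, 6, 0, 3, 1, 4, 1, 1, -1, -1, 3, -2, 0, 4, -2, 0, 3, 2, 1, 0, 0
0, 2, 1, 2, 5, 0, 0, -4, 1, -1, 16, 11, 12, 10, 12, 11, 8, 9, 11, 12, 7, 5, 10, 14, 14, 11, 8, 11, 10, 11, 7, 14, 6, 3, 0, 2, -1, 2, -4, 0, 0, -6, 7, 1, 0, 1, 2, 0, 4, 1
0, 9, 1, -2, 2, 1, 3, 2, -2, 1, 5, 9, 18, 16, 15, 8, 13, 11, 16, 4, 15, 8, 12, 6, 8, 13, 14, 13, 8, 11, 12, 14, 15, 10, 7, 1, 1, 5, 3, 3, 3, 1, -1, 2, -3, -1, 6, 0, 6, 1
1, 3, 0, -3, -2, 1, 1, 7, -4, 1, 15, 10, 13, 9, 10, 13, 6, 11, 13, 17, 7, 10, 11, 9, 16, 9, 10, 7, 12, 12, 4, 10, 10, 9, 3, -1, 1, 1, 1, 0, -1, 3, 0, 0, -2, -3, 4, 8, 1, 1
-2, -2, 0, 0, -
[... 5932 characters left out ...]
1, 0, -2, 1, 2, 2, 3, -2, 2, 1, 7, 1, -2, 5
9, -4, -5, 0, 0, -3, -2, 4, -1, 4, 5, 3, -1, 0, 2, 1, 5, -8, 4, 0, 5, 5, -2, 1, 3, 4, 0, 2, -2, -1, -1, 5, -1, -1, -2, 0, -3, 0, 2, 1, 1, 1, 3, -4, 0, -1, 0, -3, 4, 3
-1, -2, -2, 0, 2, 1, 4, -3, -3, 0, 0, 0, -1, 3, -1, 4, 4, 1, 0, -2, -1, 3, 6, 1, 0, 5, -9, 0, 4, 3, -4, 0, 2, 2, 0, 0, 5, 0, -3, 0, 2, 1, -2, 1, 0, 2, -4, 5, 3, 4
5, 1, -2, 0, -1, 0, 4, 1, -3, 4, 1, 0, 1, 1, 0, 5, -2, 0, 1, 1, 1, -1, 6, 4, -1, 5, 5, 0, 5, -1, 0, 1, -2, -3, 4, 0, -1, -1, 4, 0, 0, -4, 1, 5, 3, 5, 5, 0, 3, 6
0, 3, 0, 2, 4, 3, -5, 4, 4, -2, 4, 5, 3, -2, 3, -2, -4, 4, 1, 0, 0, 0, -3, -5, 4, -1, 3, 0, 1, 1, 5, 0, -1, 2, 0, 3, 3, 2, 0, -2, -3, -1, 4, 1, 3, -3, -3, 0, -1, 1]]
```

Run:
```python
from h import *
z=np.load('/tmp/top.npz');d=z['d'];W=world('top',d);Z=W[...,2]
P=W[212:236,140:166].reshape(-1,3)
f=P[(P[:,2]>25)|((P[:,2]>.02)&(P[:,2]<.135))]
f=f[f[:,2]<.3]
for _ in range(6):
    # y = a + b x (vertical plane)
    A=np.c_[np.ones(len(f)),f[:,0]];q=np.linalg.lstsq(A,f[:,1],rcond=None)[0];e=f[:,1]-A@q;f=f[abs(e)<max(2.5*e.std(),.003)]
print(len(f),q,e.std(),'x range',f[:,0].min(),f[:,0].max()); yaw=np.degrees(np.arctan2(-1,q[1]));print('yaw',yaw)
n=np.array([q[1],-1])/np.hypot(q[1],1); t=np.array([-n[1],n[0]])
T=P[(P[:,2]>.158)&(P[:,2]<.173)];print('top along t',np.percentile(T[:,:2]@t,[0,2,50,98,100]).round(4),'n',np.percentile(T[:,:2]@n,[0,2,98,100]).round(4))
F=f[:,:2]@t;print('face t',np.percentile(F,[0,1,50,99,100]).round(4),'n',np.mean(f[:,:2]@n).round(4))
h=P[(P[:,2]>.137)&(P[:,2]<.157)&(P[:,:2]@n>np.mean(f[:,:2]@n)+.006)]
print('hook n,t,z');print(np.c_[h[:,:2]@n-np.mean(f[:,:2]@n),h[:,:2]@t,h[:,2]].round(4)); tm=np.median(h[:,:2]@t);print(tm)
print('origin',n*np.mean(f[:,:2]@n)+t*tm)
```

```text
159 [ 0.50659354 -0.22520686] 0.0007019135790375713 x range 0.5109343900712155 0.5591456100403306
yaw -102.69166430518706
top along t [0.4114 0.4121 0.4361 0.4601 0.4608] n [-0.5071 -0.5062 -0.4932 -0.4925]
face t [0.4123 0.4125 0.4402 0.4608 0.4612] n -0.4942
hook n,t,z
[[0.0078 0.4401 0.1463]
 [0.0061 0.437  0.1467]
 [0.0082 0.4376 0.1454]
 [0.01   0.4381 0.1425]
 [0.0125 0.4388 0.143 ]
 [0.0157 0.4395 0.1463]
 [0.0187 0.4402 0.1489]
 [0.0067 0.4346 0.1468]
 [0.008  0.4351 0.1416]
 [0.0112 0.4358 0.1451]
 [0.0148 0.4366 0.1501]
 [0.0174 0.4372 0.1511]
 [0.0206 0.4379 0.1543]
 [0.0213 0.4383 0.1468]
 [0.0246 0.439  0.1508]
 [0.0085 0.4326 0.1411]
 [0.0111 0.4333 0.1418]
 [0.0153 0.4341 0.1496]
 [0.0175 0.4347 0.1486]
 [0.0207 0.4354 0.1523]
 [0.0228 0.436  0.1508]
 [0.0252 0.4366 0.1506]
 [0.0209 0.433  0.1501]
 [0.0245 0.4338 0.1556]]
0.4365857869487917
origin [0.53449978 0.38622052]
```

{"api": "play_rows", "payload": {
  "commands": "0.33 0.95 0 0 0 0.19;0.33 0.95 0 0 0 0.19;0.33 0.95 0 0 0 0.19;0.33 0.95 0 0 0 0.19;0.33 0.95 0 0 0 0.19;0.33 0.95 0 0 0 0.19;0.33 0.95 0 0 0 0.19;0.33 0.95 0 0 0 0.19;0.33 0.95 0 0 0 0.19;0.33 0.95 0 0 0 0.19;0.33 0.95 0 0 0 0.19;0.33 0.95 0 0 0 0.19;0.33 0.95 0 0 0 0.19;0.33 0.95 0 0 0 0.19;0.33 0.95 0 0 0 0.19;0.33 0.95 0 0 0 0.19;0.33 0.95 0 0 0 0.19;0.33 0.95 0 0 0 0.19;0.33 0.95 0 0 0 0.19;0.33 0.95 0 0 0 0.19",
  "grip": 40
}}

```text
time_s: 2.1
tcp_pos: [0.4509, -0.0003, 0.2223]
ee_rot: [[-0.55, -0.835, -0.001], [-0.835, 0.55, 0.0], [0.0, 0.0, -1.0]]
wrist_force: [0.9, 0.3, -0.5]
gripper_width: 0.466
gripper_force: 0.0
```

{"api": "play_rows", "payload": {
  "commands": "0.05 0.06 -0.9 0 0 0;0 0 -0.9 0 0 0;0 0 -0.9 0 0 0;0 0 -0.9 0 0 0;0 0 -0.9 0 0 0;0 0 -0.9 0 0 0;0 0 -0.9 0 0 0;0 0 -0.5 0 0 0;0 0 -0.3 0 0 0;0 0 -0.15 0 0 0;0 0 0 0 0 0"
}}

```text
time_s: 3.2
tcp_pos: [0.4525, 0.0003, 0.0049]
ee_rot: [[-0.551, -0.834, -0.0], [-0.834, 0.551, -0.0], [0.0, 0.0, -1.0]]
wrist_force: [1.0, 0.1, 0.7]
gripper_width: 0.459
gripper_force: 0.0
```

{"api": "play_rows", "payload": {
  "commands": "0 0 0 0 0 0;0 0 0 0 0 0;0 0 0 0 0 0;0 0 0 0 0 0;0 0 0 0 0 0;0 0 0 0 0 0",
  "grip": 0
}}

```text
time_s: 3.8
tcp_pos: [0.4527, 0.0004, 0.0054]
ee_rot: [[-0.551, -0.834, 0.0], [-0.834, 0.551, 0.0], [-0.0, -0.0, -1.0]]
wrist_force: [-1.2, 0.1, 3.2]
gripper_width: 0.138
gripper_force: 30.0
```

```bash
cat >> h.py <<'E'
SC=(0.6294,0.0955,-97.52)
def spt(x,y=0,S=SC):
    a=np.radians(S[2]);return np.array([S[0]+np.cos(a)*x-np.sin(a)*y,S[1]+np.sin(a)*x+np.cos(a)*y])
def go(pos,yaw,frm=None,fyaw=None):
    s=r.sense();p=np.array(s['tcp_pos']) if frm is None else np.array(frm);R=np.array(s['ee_rot'])
    y=np.degrees(np.arctan2(R[1,1],R[0,1])) if fyaw is None else fyaw
    dy=(yaw-y+90)%180-90
    print('from',p.round(4),round(y,1),'delta units',((np.array(pos)-p)/.03).round(2),'rz',round(np.radians(dy)/.15,2),'to',np.round(pos,4))
E
python3 - <<'E'
from h import *
s=r.sense();print(s['tcp_pos'],s['gripper_width'],s['gripper_force'],s['joints'])
for x in(45,58,70,80,92): go([*spt(x/1000),.04],82.5)
E
```

```text
[4.52700642e-01 4.06306563e-04 5.37660858e-03] 0.13826288763350408 30.000775158405304 [ 2.07234713e+01  2.28693554e+01 -3.82283233e+01  4.54324784e-03
 -2.88757782e+01 -5.41818319e+01]
from [4.527e-01 4.000e-04 5.400e-03] 146.5 delta units [5.69 1.68 1.15] rz -7.45 to [0.6235 0.0509 0.04  ]
from [4.527e-01 4.000e-04 5.400e-03] 146.5 delta units [5.64 1.25 1.15] rz -7.45 to [0.6218 0.038  0.04  ]
from [4.527e-01 4.000e-04 5.400e-03] 146.5 delta units [5.58 0.86 1.15] rz -7.45 to [0.6202 0.0261 0.04  ]
from [4.527e-01 4.000e-04 5.400e-03] 146.5 delta units [5.54 0.53 1.15] rz -7.45 to [0.6189 0.0162 0.04  ]
from [4.527e-01 4.000e-04 5.400e-03] 146.5 delta units [5.49 0.13 1.15] rz -7.45 to [0.6174 0.0043 0.04  ]
```

{"api": "play_rows", "payload": {
  "commands": "0 0 0.5 0 0 0;0 0 0.9 0 0 0;0 0 0.9 0 0 0;0.565 0.135 0 0 0 -0.745;0.565 0.135 0 0 0 -0.745;0.565 0.135 0 0 0 -0.745;0.565 0.135 0 0 0 -0.745;0.565 0.135 0 0 0 -0.745;0.565 0.135 0 0 0 -0.745;0.565 0.135 0 0 0 -0.745;0.565 0.135 0 0 0 -0.745;0.565 0.135 0 0 0 -0.745;0.565 0.135 0 0 0 -0.745;0 0 -0.5 0 0 0;0 0 -0.5 0 0 0;0 0 -0.4 0 0 0;0 0 0 0 0 0;0 0 0 0 0 0"
}}

```text
time_s: 5.6
tcp_pos: [0.6221, 0.0408, 0.032]
ee_rot: [[-0.992, 0.13, -0.0], [0.13, 0.992, -0.0], [0.0, -0.0, -1.0]]
wrist_force: [-0.8, 0.4, 1.1]
gripper_width: 0.138
gripper_force: 30.0
```

{"api": "play_rows", "payload": {
  "commands": "0 0 0 0 0 0;0 0 0 0 0 0;0 0 0 0 0 0;0 0 0.8 0 0 0;0 0 0.9 0 0 0;0 0 0.9 0 0 0",
  "grip": 22
}}

```text
time_s: 6.2
tcp_pos: [0.6219, 0.0408, 0.1111]
ee_rot: [[-0.991, 0.13, -0.0], [0.13, 0.991, -0.0], [0.0, -0.0, -1.0]]
wrist_force: [1.2, 0.5, 0.5]
gripper_width: 0.253
gripper_force: 0.0
```

Run:
```python
from h import *
p,d=cap('top'); cuv(p,d)
z=1 
go([.5104,.0533,.10],-20.2)
```

```text
cuv 57 [250. 232.] cen [0.519  0.1472] mean [0.5209 0.1454] size [0.017 0.038] yaw -112.4 z 0.0136
cuv 81 [283. 237.] cen [0.5124 0.0517] mean [0.5099 0.0533] size [0.019 0.048] yaw -111.6 z 0.0133
cuv 75 [263. 260.] cen [0.4437 0.108 ] mean [0.4452 0.108 ] size [0.013 0.049] yaw 29.5 z 0.0134
from [0.6251 0.0412 0.1168] 82.6 delta units [-3.82  0.4  -0.56] rz 8.98 to [0.5104 0.0533 0.1   ]
```

{"api": "play_rows", "payload": {
  "commands": "-0.37 0.04 0 0 0 0.89;-0.37 0.04 0 0 0 0.89;-0.37 0.04 0 0 0 0.89;-0.37 0.04 0 0 0 0.89;-0.37 0.04 0 0 0 0.89;-0.37 0.04 0 0 0 0.89;-0.37 0.04 0 0 0 0.89;-0.37 0.04 0 0 0 0.89;-0.37 0.04 0 0 0 0.89;-0.37 0.04 0 0 0 0.89;0 0 -0.8 0 0 0;0 0 -0.8 0 0 0;0 0 0 0 0 0;0 0 0 0 0 0",
  "grip": 40
}}

```text
time_s: 7.65
tcp_pos: [0.5113, 0.0528, 0.0624]
ee_rot: [[-0.358, -0.934, 0.0], [-0.934, 0.358, -0.0], [0.0, -0.0, -1.0]]
wrist_force: [-0.5, -0.7, 0.8]
gripper_width: 0.459
gripper_force: 0.0
```

Run:
```python
from h import *
go([.5101,.0534,.005],-20.9)
```

```text
from [0.5113 0.0528 0.0624] 159.0 delta units [-0.04  0.02 -1.91] rz 0.01 to [0.5101 0.0534 0.005 ]
```

{"api": "play_rows", "payload": {
  "commands": "-0.04 0.02 -0.7 0 0 0;0 0 -0.7 0 0 0;0 0 -0.35 0 0 0;0 0 -0.16 0 0 0;0 0 0 0 0 0"
}}

```text
time_s: 8.15
tcp_pos: [0.5103, 0.0536, 0.0051]
ee_rot: [[-0.358, -0.934, 0.0], [-0.934, 0.358, 0.0], [-0.0, -0.0, -1.0]]
wrist_force: [0.2, -0.5, 1.0]
gripper_width: 0.462
gripper_force: 0.0
```

{"api": "play_rows", "payload": {
  "commands": "0 0 0 0 0 0;0 0 0 0 0 0;0 0 0 0 0 0;0 0 0 0 0 0;0 0 0 0 0 0;0 0 0.5 0 0 0;0 0 0.9 0 0 0;0 0 0.9 0 0 0;0.366 -0.098 0 0 0 -0.89;0.366 -0.098 0 0 0 -0.89;0.366 -0.098 0 0 0 -0.89;0.366 -0.098 0 0 0 -0.89;0.366 -0.098 0 0 0 -0.89;0.366 -0.098 0 0 0 -0.89;0.366 -0.098 0 0 0 -0.89;0.366 -0.098 0 0 0 -0.89;0.366 -0.098 0 0 0 -0.89;0.366 -0.098 0 0 0 -0.89",
  "grip": 0
}}

```text
time_s: 9.95
tcp_pos: [0.6199, 0.0238, 0.0735]
ee_rot: [[-0.991, 0.136, -0.001], [0.136, 0.991, -0.0], [0.001, -0.0, -1.0]]
wrist_force: [0.3, 0.6, -0.5]
gripper_width: 0.138
gripper_force: 30.0
```

{"api": "play_rows", "payload": {
  "commands": "0 0 -0.5 0 0 0;0 0 -0.5 0 0 0;0 0 -0.25 0 0 0;0 0 0 0 0 0;0 0 0 0 0 0"
}}

```text
time_s: 10.45
tcp_pos: [0.6199, 0.0241, 0.0366]
ee_rot: [[-0.992, 0.13, 0.0], [0.13, 0.992, -0.0], [-0.0, -0.0, -1.0]]
wrist_force: [-0.2, 0.5, -0.2]
gripper_width: 0.139
gripper_force: 30.0
```

{"api": "play_rows", "payload": {
  "commands": "0 0 0 0 0 0;0 0 0 0 0 0;0 0 0 0 0 0;0 0 0.8 0 0 0;0 0 0.9 0 0 0;0 0 0.9 0 0 0;0 0 0.9 0 0 0;0 0 0 0 0 0;0 0 0 0 0 0",
  "grip": 22
}}

```text
time_s: 11.35
tcp_pos: [0.6197, 0.0242, 0.142]
ee_rot: [[-0.991, 0.131, 0.001], [0.131, 0.991, 0.001], [-0.001, 0.001, -1.0]]
wrist_force: [-0.8, 0.5, 0.3]
gripper_width: 0.256
gripper_force: 0.0
```

Run:
```python
from h import *
p,d=cap('top'); cuv(p,d); s=r.sense();print(s['tcp_pos'],s['time_s'])
q,_=cap('scene')
cv2.imwrite('pics/a.png',np.vstack([cv2.resize(p[165:285,190:350],(640,480))[:300],cv2.resize(q[195:315,220:380],None,fx=4,fy=4)[:290]]))
cv2.imwrite('pics/a.png',np.hstack([cv2.resize(p[165:285,200:330],None,fx=3,fy=3),cv2.resize(q[195:315,240:370],None,fx=3,fy=3)]))
```

```text
cuv 70 [263. 260.] cen [0.4471 0.1071] mean [0.4455 0.1074] size [0.015 0.046] yaw 25.0 z 0.013
[0.61904026 0.0240266  0.14083086] 11.4
```

View pics/a.png

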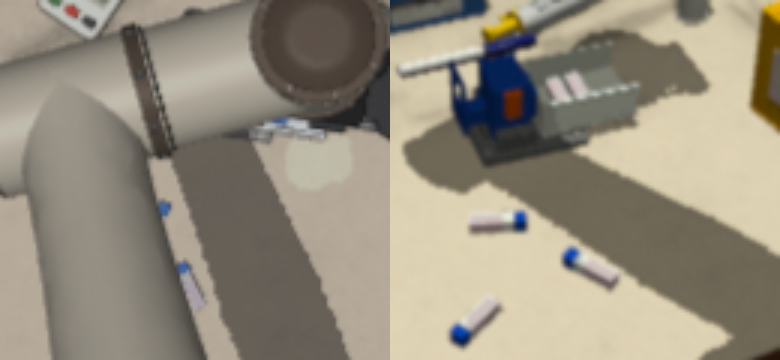

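{"api": "play_rows", "payload": {
  "commands": "-0.58 0.28 0 0 0 0.45;-0.58 0.28 0 0 0 0.45;-0.58 0.28 0 0 0 0.45;-0.58 0.28 0 0 0 0.45;-0.58 0.28 0 0 0 0.45;-0.58 0.28 0 0 0 0.45;-0.58 0.28 0 0 0 0.45;-0.58 0.28 0 0 0 0.45;-0.58 0.28 0 0 0 0.45;-0.58 0.28 0 0 0 0.45;0 0 -0.8 0 0 0;0 0 -0.8 0 0 0;0 0 -0.8 0 0 0;0 0 -0.8 0 0 0;0 0 -0.8 0 0 0;0 0 -0.4 0 0 0;0 0 -0.16 0 0 0;0 0 0 0 0 0",
  "grip": 40
}}

```text
time_s: 13.25
tcp_pos: [0.4449, 0.1075, 0.0034]
ee_rot: [[-0.855, -0.518, -0.002], [-0.518, 0.855, -0.002], [0.003, -0.0, -1.0]]
wrist_force: [0.0, -0.7, 0.3]
gripper_width: 0.461
gripper_force: 0.0
```

Run:
```python
from h import *
s=r.sense();print(s['tcp_pos'],s['time_s'])
q,d=cap('scene');W=world('scene',d);h=cv2.cvtColor(q,cv2.COLOR_BGR2HSV)
# cap positions from scene camera
m=((W[...,2]>0.004)&(W[...,2]<.02)&(h[...,0]>100)&(h[...,0]<130)&(h[...,1]>150)&(W[...,0]>.36)&(W[...,0]<.57)&(W[...,1]<.3)).astype(np.uint8)
n,l,st,c=cv2.connectedComponentsWithStats(m)
for k in range(1,n):
    if st[k,4]>5: print(c[k],W[l==k].mean(0).round(4),st[k,4])
```

```text
[0.44492724 0.10753732 0.00344696] 13.25
[263.  306.5] [0.4243 0.2241 0.0102] 22
```

{"api": "play_rows", "payload": {
  "commands": "0 0 0 0 0 0;0 0 0 0 0 0;0 0 0 0 0 0;0 0 0 0 0 0;0 0 0 0 0 0;0 0 0.5 0 0 0;0 0 0.95 0 0 0;0 0 0.95 0 0 0;0.58 -0.32 0 0 0 -0.45;0.58 -0.32 0 0 0 -0.45;0.58 -0.32 0 0 0 -0.45;0.58 -0.32 0 0 0 -0.45;0.58 -0.32 0 0 0 -0.45;0.58 -0.32 0 0 0 -0.45;0.58 -0.32 0 0 0 -0.45;0.58 -0.32 0 0 0 -0.45;0.58 -0.32 0 0 0 -0.45;0.58 -0.32 0 0 0 -0.45",
  "grip": 0
}}

```text
time_s: 15.1
tcp_pos: [0.62, 0.0115, 0.0762]
ee_rot: [[-0.991, 0.133, -0.001], [0.133, 0.991, -0.0], [0.001, -0.0, -1.0]]
wrist_force: [-0.6, 0.3, -0.4]
gripper_width: 0.14
gripper_force: 30.0
```

{"api": "play_rows", "payload": {
  "commands": "0 0 -0.5 0 0 0;0 0 -0.5 0 0 0;0 0 -0.2 0 0 0;0 0 0 0 0 0;0 0 0 0 0 0"
}}

```text
time_s: 15.6
tcp_pos: [0.6199, 0.0122, 0.0409]
ee_rot: [[-0.992, 0.13, 0.001], [0.13, 0.992, -0.0], [-0.001, 0.0, -1.0]]
wrist_force: [-0.1, -0.1, 0.5]
gripper_width: 0.136
gripper_force: 30.0
```

{"api": "play_rows", "payload": {
  "commands": "0 0 0 0 0 0;0 0 0 0 0 0;0 0 0 0 0 0;0 0 0.8 0 0 0;0 0 0.9 0 0 0;0 0 0.9 0 0 0;0 0 0.9 0 0 0;0 0 0 0 0 0;0 0 0 0 0 0",
  "grip": 22
}}

```text
time_s: 16.5
tcp_pos: [0.6197, 0.0122, 0.1461]
ee_rot: [[-0.991, 0.131, 0.001], [0.131, 0.991, 0.001], [-0.001, 0.001, -1.0]]
wrist_force: [-0.5, 0.1, -0.8]
gripper_width: 0.254
gripper_force: 0.0
```

```bash
cat >> h.py <<'E'
def scenecuv():
    q,d=cap('scene');W=world('scene',d);h=cv2.cvtColor(q,cv2.COLOR_BGR2HSV)
    m=((W[...,2]>0.005)&(W[...,2]<.025)&(W[...,0]>.36)&(W[...,0]<.57)&(W[...,1]<.3)&(W[...,1]>-.1)).astype(np.uint8)
    n,l,st,c=cv2.connectedComponentsWithStats(m)
    for k in range(1,n):
        P=W[l==k]
        if st[k,4]>40:
            a,sz,y=rect(P);T=P[P[:,2]>.010];b,sb,yb=rect(T) if len(T)>5 else (a,sz,y);print('scene',c[k].round(),st[k,4],'rect',a.round(4),np.round(sz,3),round(y,1),'top',b.round(4),np.round(sb,3),round(yb,1))
    return q
E
python3 - <<'E'
from h import *
p,d=cap('top'); cuv(p,d,box=(222,275,200,262)); s=r.sense();print(s['tcp_pos'],s['time_s'])
q=scenecuv()
cv2.imwrite('pics/b.png',np.hstack([cv2.resize(p[165:285,200:330],None,fx=3,fy=3),cv2.resize(q[195:315,240:370],None,fx=3,fy=3)]))
E
```

```text
[0.61901085 0.01203194 0.14500315] 16.55
scene [275. 268.] 110 rect [0.5211 0.15  ] [0.016 0.043] 64.4 top [0.5214 0.1499] [0.015 0.043] 63.3
scene [268. 301.] 116 rect [0.4347 0.2077] [0.014 0.048] -60.5 top [0.4346 0.2072] [0.013 0.047] -60.9
```

View pics/b.png

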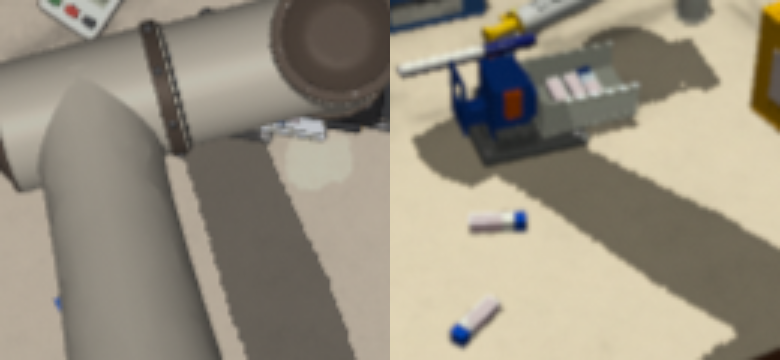

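{"api": "play_rows", "payload": {
  "commands": "-0.27 0.39 0 0 0 0.78;-0.27 0.39 0 0 0 0.78;-0.27 0.39 0 0 0 0.78;-0.27 0.39 0 0 0 0.78;-0.27 0.39 0 0 0 0.78;-0.27 0.39 0 0 0 0.78;-0.27 0.39 0 0 0 0.78;-0.27 0.39 0 0 0 0.78;-0.27 0.39 0 0 0 0.78;-0.27 0.39 0 0 0 0.78;-0.27 0.39 0 0 0 0.78;-0.27 0.37 0 0 0 0.78;0 0 -0.8 0 0 0;0 0 -0.8 0 0 0;0 0 -0.8 0 0 0;0 0 0 0 0 0",
  "grip": 40
}}

```text
time_s: 18.2
tcp_pos: [0.5193, 0.1502, 0.0693]
ee_rot: [[-0.294, -0.956, -0.009], [-0.956, 0.294, -0.005], [0.007, 0.007, -1.0]]
wrist_force: [-0.4, -1.7, -0.7]
gripper_width: 0.455
gripper_force: 0.0
```

Run:
```python
from h import *
q=scenecuv();go([.523,.1515,.004],163);print(r.sense()['joints'])
cv2.imwrite('pics/c.png',cv2.resize(q[195:315,220:370],None,fx=4,fy=4))
```

```text
scene [275. 268.] 108 rect [0.522  0.1494] [0.018 0.045] 72.6 top [0.521  0.1498] [0.016 0.044] 70.8
scene [268. 301.] 122 rect [0.4347 0.2076] [0.014 0.047] -63.9 top [0.4348 0.2075] [0.014 0.047] -64.1
from [0.5209 0.1509 0.0713] 163.0 delta units [ 0.07  0.02 -2.24] rz 0.01 to [0.523  0.1515 0.004 ]
[ 3.32896701e+01  2.34385772e+01 -2.21097087e+01 -4.58733369e-03
 -4.47894395e+01 -5.03329040e+01]
```

View pics/c.png

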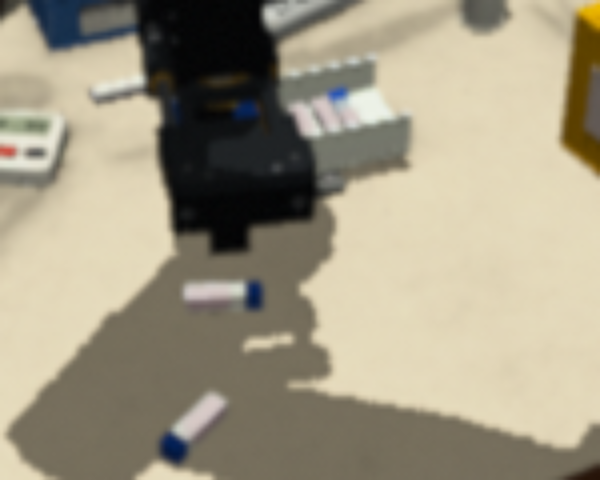

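{"api": "play_rows", "payload": {
  "commands": "0.06 0.1 -0.7 0 0 0;0 0 -0.7 0 0 0;0 0 -0.4 0 0 0;0 0 -0.2 0 0 0;0 0 -0.1 0 0 0;0 0 0 0 0 0;0 0 0 0 0 0"
}}

```text
time_s: 18.95
tcp_pos: [0.5248, 0.1551, 0.0113]
ee_rot: [[-0.293, -0.956, 0.001], [-0.956, 0.293, 0.001], [-0.001, -0.001, -1.0]]
wrist_force: [-0.5, -0.3, 0.0]
gripper_width: 0.461
gripper_force: 0.0
```

{"api": "play_rows", "payload": {
  "commands": "0 0 -0.08 0 0 0;0 0 -0.07 0 0 0;0 0 0 0 0 0"
}}

```text
time_s: 19.25
tcp_pos: [0.5241, 0.1548, 0.0058]
ee_rot: [[-0.293, -0.956, -0.0], [-0.956, 0.293, -0.0], [0.0, 0.0, -1.0]]
wrist_force: [-0.8, 0.4, -0.3]
gripper_width: 0.462
gripper_force: 0.0
```

{"api": "play_rows", "payload": {
  "commands": "0 0 0 0 0 0;0 0 0 0 0 0;0 0 0 0 0 0;0 0 0 0 0 0;0 0 0 0 0 0;0 0 0.5 0 0 0;0 0 0.95 0 0 0;0 0 0.95 0 0 0;0 0 0 0 0 0",
  "grip": 0
}}

```text
time_s: 20.15
tcp_pos: [0.5269, 0.1562, 0.082]
ee_rot: [[-0.292, -0.956, 0.008], [-0.956, 0.292, 0.004], [-0.006, -0.006, -1.0]]
wrist_force: [-0.2, -0.3, -0.4]
gripper_width: 0.142
gripper_force: 30.0
```

Run:
```python
from h import *
go([*spt(.066),.05],82.5)
p,d=cap('scene');W=world('scene',d);cv2.imwrite('pics/d.png',cv2.resize(p[195:315,220:370],None,fx=4,fy=4))
```

```text
from [0.5269 0.1562 0.082 ] 163.0 delta units [ 3.13 -4.2  -1.07] rz -9.37 to [0.6208 0.0301 0.05  ]
```

{"api": "play_rows", "payload": {
  "commands": "0 0 0.5 0 0 0;0 0 0.5 0 0 0;0.27 -0.347 0 0 0 -0.78;0.27 -0.347 0 0 0 -0.78;0.27 -0.347 0 0 0 -0.78;0.27 -0.347 0 0 0 -0.78;0.27 -0.347 0 0 0 -0.78;0.27 -0.347 0 0 0 -0.78;0.27 -0.347 0 0 0 -0.78;0.27 -0.347 0 0 0 -0.78;0.27 -0.347 0 0 0 -0.78;0.27 -0.347 0 0 0 -0.78;0.27 -0.347 0 0 0 -0.78;0.24 -0.347 0 0 0 -0.78;0 0 -0.7 0 0 0;0 0 -0.7 0 0 0;0 0 -0.5 0 0 0;0 0 -0.25 0 0 0;0 0 0 0 0 0;0 0 0 0 0 0"
}}

```text
time_s: 22.2
tcp_pos: [0.6207, 0.03, 0.0435]
ee_rot: [[-0.992, 0.13, 0.0], [0.13, 0.992, -0.0], [-0.0, -0.0, -1.0]]
wrist_force: [-0.1, -0.3, 0.7]
gripper_width: 0.138
gripper_force: 30.0
```

{"api": "play_rows", "payload": {
  "commands": "0 0 0 0 0 0;0 0 0 0 0 0;0 0 0 0 0 0;0 0 0.8 0 0 0;0 0 0.9 0 0 0;0 0 0.9 0 0 0;0 0 0.9 0 0 0;0 0 0 0 0 0;0 0 0 0 0 0",
  "grip": 22
}}

```text
time_s: 23.1
tcp_pos: [0.6206, 0.0301, 0.1493]
ee_rot: [[-0.991, 0.131, 0.002], [0.131, 0.991, 0.001], [-0.001, 0.001, -1.0]]
wrist_force: [0.0, -0.2, -0.2]
gripper_width: 0.253
gripper_force: 0.0
```

Run:
```python
from h import *
q=scenecuv();go([.437,.2103,.005],28)
cv2.imwrite('pics/e.png',cv2.resize(q[195:315,220:370],None,fx=4,fy=4))
```

```text
scene [268. 301.] 117 rect [0.4342 0.2075] [0.013 0.048] -60.4 top [0.4342 0.2075] [0.013 0.048] -60.4
from [0.6199 0.0299 0.148 ] 82.5 delta units [-6.1   6.01 -4.77] rz -6.34 to [0.437  0.2103 0.005 ]
```

View pics/e.png

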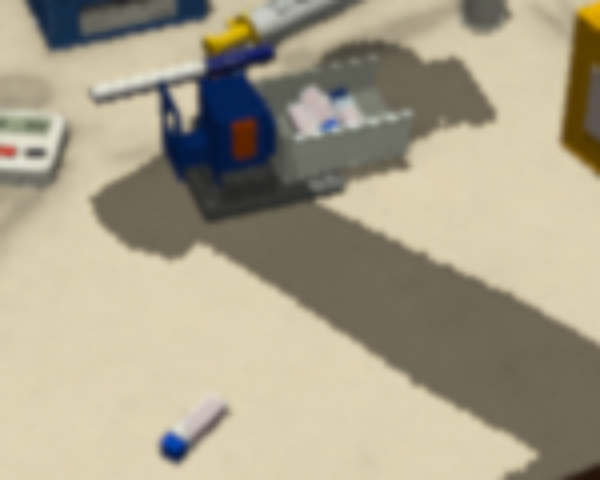

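{"api": "play_rows", "payload": {
  "commands": "-0.34 0.334 0 0 0 0.81;-0.34 0.334 0 0 0 0.81;-0.34 0.334 0 0 0 0.81;-0.34 0.334 0 0 0 0.81;-0.34 0.334 0 0 0 0.81;-0.34 0.334 0 0 0 0.81;-0.34 0.334 0 0 0 0.81;-0.34 0.334 0 0 0 0.81;-0.34 0.334 0 0 0 0.81;-0.34 0.334 0 0 0 0.81;-0.34 0.334 0 0 0 0.81;-0.34 0.334 0 0 0 0.81;-0.34 0.334 0 0 0 0.81;-0.34 0.334 0 0 0 0.81;-0.34 0.334 0 0 0 0.81;-0.34 0.334 0 0 0 0.81;-0.34 0.334 0 0 0 0.81;-0.34 0.334 0 0 0 0.81;0 0 -0.8 0 0 0;0 0 0 0 0 0",
  "grip": 40
}}

```text
time_s: 25.15
tcp_pos: [0.4343, 0.2086, 0.1212]
ee_rot: [[0.466, -0.885, -0.007], [-0.885, -0.466, -0.005], [0.001, 0.008, -1.0]]
wrist_force: [-0.1, -0.5, -0.2]
gripper_width: 0.46
gripper_force: 0.0
```

{"api": "play_rows", "payload": {
  "commands": "0 0 -0.8 0 0 0;0 0 -0.8 0 0 0;0 0 -0.8 0 0 0;0 0 -0.8 0 0 0;0 0 -0.5 0 0 0;0 0 -0.2 0 0 0;0 0 -0.07 0 0 0;0 0 0 0 0 0;0 0 0 0 0 0"
}}

```text
time_s: 26.05
tcp_pos: [0.4375, 0.2107, 0.0062]
ee_rot: [[0.467, -0.884, 0.001], [-0.884, -0.467, 0.001], [-0.0, -0.002, -1.0]]
wrist_force: [0.3, -0.4, -0.3]
gripper_width: 0.458
gripper_force: 0.0
```

Run:
```python
from h import *
go([.437,.2103,.005],28);q=scenecuv();print(r.sense()['joints'])
```

```text
from [0.4375 0.2107 0.0062] -152.2 delta units [-0.02 -0.01 -0.04] rz 0.02 to [0.437  0.2103 0.005 ]
scene [258. 295.] 53 rect [0.4559 0.2207] [0.009 0.023] -82.9 top [0.456  0.2207] [0.009 0.023] -82.9
scene [270. 303.] 131 rect [0.423  0.2079] [0.033 0.037] -61.4 top [0.4232 0.2073] [0.034 0.035] -59.0
[ 4.49372940e+01  2.49536464e+01 -3.36763061e+01  1.01812405e-02
 -3.12688391e+01 -1.71250331e+01]
```

{"api": "play_rows", "payload": {
  "commands": "0 0 0 0 0 0;0 0 0 0 0 0;0 0 0 0 0 0;0 0 0 0 0 0;0 0 0 0 0 0;0 0 0.5 0 0 0;0 0 1 0 0 0;0 0 1 0 0 0;0 0 1 0 0 0;0 0 0 0 0 0",
  "grip": 0
}}

```text
time_s: 27.1
tcp_pos: [0.4392, 0.2122, 0.1144]
ee_rot: [[0.468, -0.884, 0.007], [-0.884, -0.468, 0.006], [-0.002, -0.009, -1.0]]
wrist_force: [-0.0, 0.5, -0.2]
gripper_width: 0.139
gripper_force: 30.0
```

{"api": "play_rows", "payload": {
  "commands": "0.336 -0.36 0 0 0 -0.81;0.336 -0.36 0 0 0 -0.81;0.336 -0.36 0 0 0 -0.81;0.336 -0.36 0 0 0 -0.81;0.336 -0.36 0 0 0 -0.81;0.336 -0.36 0 0 0 -0.81;0.336 -0.36 0 0 0 -0.81;0.336 -0.36 0 0 0 -0.81;0.336 -0.36 0 0 0 -0.81;0.336 -0.36 0 0 0 -0.81;0.336 -0.36 0 0 0 -0.81;0.336 -0.36 0 0 0 -0.81;0.336 -0.36 0 0 0 -0.81;0.336 -0.36 0 0 0 -0.81;0.336 -0.36 0 0 0 -0.81;0.336 -0.36 0 0 0 -0.81;0.336 -0.36 0 0 0 -0.81;0.336 -0.36 0 0 0 -0.81;0 0 -0.5 0 0 0;0 0 -0.5 0 0 0"
}}

```text
time_s: 29.1
tcp_pos: [0.6183, 0.0154, 0.079]
ee_rot: [[-0.991, 0.132, -0.001], [0.132, 0.991, 0.0], [0.001, 0.0, -1.0]]
wrist_force: [-0.5, 0.4, -0.3]
gripper_width: 0.141
gripper_force: 30.0
```

{"api": "play_rows", "payload": {
  "commands": "0 0 -0.5 0 0 0;0 0 -0.4 0 0 0;0 0 0 0 0 0;0 0 0 0 0 0"
}}

```text
time_s: 29.5
tcp_pos: [0.6184, 0.0159, 0.053]
ee_rot: [[-0.991, 0.13, -0.001], [0.13, 0.991, -0.0], [0.001, -0.0, -1.0]]
wrist_force: [-0.2, 0.5, -0.3]
gripper_width: 0.139
gripper_force: 30.0
```

{"api": "play_rows", "payload": {
  "commands": "0 0 0 0 0 0;0 0 0 0 0 0;0 0 0 0 0 0;0 0 0.6 0 0 0;0 0 0.9 0 0 0;0 0 0.9 0 0 0;0 0 0.9 0 0 0;0 0 0 0 0 0;0 0 0 0 0 0",
  "grip": 22
}}

```text
time_s: 30.4
tcp_pos: [0.6184, 0.016, 0.1532]
ee_rot: [[-0.991, 0.131, 0.002], [0.131, 0.991, 0.001], [-0.002, 0.001, -1.0]]
wrist_force: [-1.1, -0.1, -0.8]
gripper_width: 0.253
gripper_force: 0.0
```

Run:
```python
from h import *
q=scenecuv();g=spt(0);go([*g,.17],172.5);print(r.sense()['joints'])
cv2.imwrite('pics/f.png',cv2.resize(q[195:315,220:370],None,fx=4,fy=4))
```

```text
from [0.6178 0.0159 0.152 ] 82.5 delta units [0.39 2.65 0.6 ] rz -10.47 to [0.6294 0.0955 0.17  ]
[ 1.64426852e+01  2.45657325e+01 -6.20782465e+00 -3.98464392e-02
 -5.92583693e+01 -1.13932049e+02]
```

View pics/f.png

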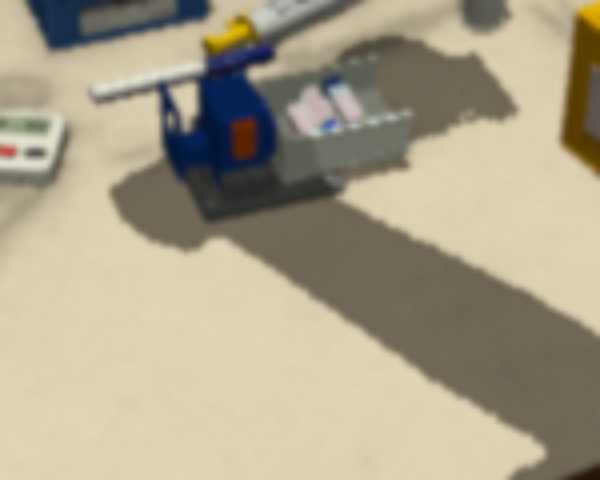

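{"api": "play_rows", "payload": {
  "commands": "-0.24 -0.33 0.31 0 0 0.775;-0.24 -0.33 0.31 0 0 0.775;-0.24 -0.33 0.31 0 0 0.775;-0.24 -0.33 0.31 0 0 0.775;-0.24 -0.33 0.31 0 0 0.775;-0.24 -0.33 0.31 0 0 0.775;-0.24 -0.33 0.31 0 0 0.775;-0.24 -0.33 0.31 0 0 0.775;-0.24 -0.33 0.31 0 0 0.775;-0.24 -0.33 0.31 0 0 0.775;-0.24 -0.33 0.31 0 0 0.775;-0.24 -0.33 0.31 0 0 0.775;-0.24 -0.33 0.31 0 0 0.775;-0.24 -0.33 0.31 0 0 0.775;-0.24 -0.33 0.31 0 0 0.775;-0.24 -0.33 0.31 0 0 0.775;0 0 0 0 0 0",
  "grip": 80
}}

```text
time_s: 32.15
tcp_pos: [0.5028, -0.1433, 0.3013]
ee_rot: [[0.156, -0.988, 0.0], [-0.988, -0.156, -0.0], [0.0, -0.0, -1.0]]
wrist_force: [0.2, -0.1, 0.5]
gripper_width: 0.917
gripper_force: 0.0
```

{"api": "play_rows", "payload": {
  "commands": "0 0 0 0.62 0.1 0;0 0 0 0.62 0.1 0;0 0 0 0.62 0.1 0;0 0 0 0.62 0.1 0;0 0 0 0.62 0.1 0;0 0 0 0.62 0.1 0;0 0 0 0.62 0.1 0;0 0 0 0.62 0.1 0;0 0 0 0.62 0.1 0;0 0 0 0.62 0.1 0;0 0 0 0.62 0.1 0;0 0 0 0.62 0.1 0;0 0 0 0 0 0;0 0 0 0 0 0"
}}

```text
time_s: 33.55
tcp_pos: [0.5033, -0.1426, 0.2997]
ee_rot: [[0.063, -0.987, -0.145], [-0.422, -0.158, 0.893], [-0.905, 0.005, -0.426]]
wrist_force: [0.3, 0.1, 0.9]
gripper_width: 0.922
gripper_force: 0.0
```

```bash
python3 - <<'E'
from h import *
s=r.sense();print(np.round(s['joints'],1),s['tcp_pos']);print(np.round(s['ee_rot'],3))
p,d=cap('top'); np.savez('/tmp/topB.npz',p=p,d=d)
cv2.imwrite('pics/g.png',cv2.resize(p[165:285,230:430],None,fx=3,fy=3))
E
python3 fit.py | head -2
```

```text
[ -29.2   31.5   19.5  -53.  -117.5   29.9] [ 0.50332042 -0.14260228  0.2996719 ]
[[ 0.063 -0.987 -0.145]
 [-0.422 -0.158  0.893]
 [-0.905  0.005 -0.426]]
scoop [0.6294 0.0956] -97.59 0.00499
hopper [ 0.5008 -0.13  ] -80.89 0.00359
```

View pics/g.png

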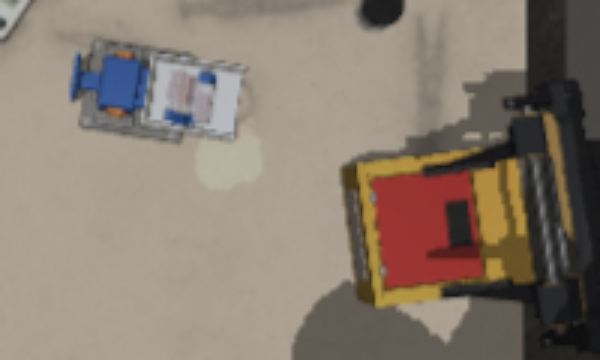

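{"api": "play_rows", "payload": {
  "commands": "0 0 0 -0.62 -0.1 0;0 0 0 -0.62 -0.1 0;0 0 0 -0.62 -0.1 0;0 0 0 -0.62 -0.1 0;0 0 0 -0.62 -0.1 0;0 0 0 -0.62 -0.1 0;0 0 0 -0.62 -0.1 0;0 0 0 -0.62 -0.1 0;0 0 0 -0.62 -0.1 0;0 0 0 -0.62 -0.1 0;0 0 0 -0.62 -0.1 0;0 0 0 -0.62 -0.1 0;0 0 0 0 0 0",
  "grip": 87
}}

```text
time_s: 34.9
tcp_pos: [0.5025, -0.1402, 0.3029]
ee_rot: [[0.163, -0.987, 0.004], [-0.987, -0.163, -0.002], [0.002, -0.003, -1.0]]
wrist_force: [-0.8, 0.6, -0.5]
gripper_width: 0.998
gripper_force: 0.0
```

{"api": "play_rows", "payload": {
  "commands": "0.3 0.57 0 0 0 -0.137;0.3 0.57 0 0 0 -0.137;0.3 0.57 0 0 0 -0.137;0.3 0.57 0 0 0 -0.137;0.3 0.57 0 0 0 -0.137;0.3 0.57 0 0 0 -0.137;0.3 0.57 0 0 0 -0.137;0.3 0.57 0 0 0 -0.137;0.3 0.57 0 0 0 -0.137;0.3 0.57 0 0 0 -0.137;0.3 0.57 0 0 0 -0.137;0.3 0.57 0 0 0 -0.137;0.3 0.57 0 0 0 -0.137;0.3 0.57 0 0 0 -0.137;0 0 -1 0 0 0;0 0 -1 0 0 0;0 0 -1 0 0 0;0 0 -1 0 0 0;0 0 -1 0 0 0;0 0 -0.8 0 0 0"
}}

```text
time_s: 36.9
tcp_pos: [0.6292, 0.0971, 0.1264]
ee_rot: [[-0.129, -0.992, 0.0], [-0.992, 0.129, 0.002], [-0.002, 0.0, -1.0]]
wrist_force: [0.2, 0.4, -0.5]
gripper_width: 1.002
gripper_force: 0.0
```

{"api": "play_rows", "payload": {
  "commands": "0 0 0 0 0 0;0 0 0 0 0 0;0 0 0 0 0 0"
}}

```text
time_s: 37.2
tcp_pos: [0.6307, 0.0973, 0.1295]
ee_rot: [[-0.129, -0.992, 0.004], [-0.992, 0.129, 0.001], [-0.002, -0.004, -1.0]]
wrist_force: [0.8, 0.0, 0.1]
gripper_width: 1.002
gripper_force: 0.0
```

Run:
```python
from h import *
z=np.load('/tmp/topB.npz');cuv(z['p'],z['d'],box=(205,300,190,335))
go([.6294,.0955,.033],172.45);s=r.sense();print(np.round(s['joints'],1));print(np.round(s['ee_rot'],3))
```

```text
cuv 122 [274. 208.] cen [0.5898 0.0838] mean [0.5905 0.0824] size [0.017 0.095] yaw -89.0 z 0.0118
cuv 54 [301. 207.] cen [0.594 0.011] mean [0.5944 0.0062] size [0.011 0.041] yaw -89.6 z 0.022
from [0.6307 0.0973 0.1295] 172.6 delta units [-0.04 -0.06 -3.22] rz -0.02 to [0.6294 0.0955 0.033 ]
[ 23.3  27.4  -5.    0.  -57.4 -30.7]
[[-0.129 -0.992  0.004]
 [-0.992  0.129  0.001]
 [-0.002 -0.004 -1.   ]]
```

{"api": "play_rows", "payload": {
  "commands": "-0.03 -0.05 -0.7 0 0 0;0 0 -0.7 0 0 0;0 0 -0.7 0 0 0;0 0 -0.5 0 0 0;0 0 -0.3 0 0 0;0 0 -0.2 0 0 0;0 0 0 0 0 0;0 0 0 0 0 0;0 0 0 0 0 0"
}}

```text
time_s: 38.1
tcp_pos: [0.6289, 0.0956, 0.0352]
ee_rot: [[-0.129, -0.992, 0.002], [-0.992, 0.129, 0.001], [-0.001, -0.002, -1.0]]
wrist_force: [0.1, -0.2, -0.5]
gripper_width: 0.997
gripper_force: 0.0
```

{"api": "play_rows", "payload": {
  "commands": "0.02 0 -0.07 0 0 0;0 0 0 0 0 0;0 0 0 0 0 0"
}}

```text
time_s: 38.4
tcp_pos: [0.6289, 0.0954, 0.0321]
ee_rot: [[-0.129, -0.992, 0.0], [-0.992, 0.129, -0.0], [0.0, -0.0, -1.0]]
wrist_force: [-0.8, 0.3, -0.3]
gripper_width: 1.0
gripper_force: 0.0
```

{"api": "play_rows", "payload": {
  "commands": "0 0 0 0 0 0;0 0 0 0 0 0;0 0 0 0 0 0;0 0 0 0 0 0;0 0 0 0 0 0;0 0 0 0 0 0;0 0 0 0 0 0;0 0 0 0 0 0",
  "grip": 0
}}

```text
time_s: 39.2
tcp_pos: [0.6288, 0.0954, 0.0321]
ee_rot: [[-0.129, -0.992, -0.0], [-0.992, 0.129, 0.0], [0.0, 0.0, -1.0]]
wrist_force: [-0.5, -0.3, 1.6]
gripper_width: 0.528
gripper_force: 30.0
```

{"api": "play_rows", "payload": {
  "commands": "0 0 0.1 0 0 0;0 0 0.1 0 0 0;0 0 0.2 0 0 0;0 0 0.2 0 0 0;0 0 0 0 0 0"
}}

```text
time_s: 39.7
tcp_pos: [0.6297, 0.0957, 0.0514]
ee_rot: [[-0.129, -0.992, 0.002], [-0.992, 0.129, 0.001], [-0.001, -0.002, -1.0]]
wrist_force: [0.1, -0.7, -2.5]
gripper_width: 0.524
gripper_force: 30.0
```

{"api": "play_rows", "payload": {
  "commands": "0 0 0.4 0 0 0;0 0 0.5 0 0 0;0 0 0.5 0 0 0;0 0 0.5 0 0 0;0 0 0.5 0 0 0;0 0 0.5 0 0 0;0 0 0.5 0 0 0;0 0 0.5 0 0 0;0 0 0.5 0 0 0;0 0 0.5 0 0 0;0 0 0.5 0 0 0;0 0 0.5 0 0 0;0 0 0.3 0 0 0;0 0 0 0 0 0;0 0 0 0 0 0;0 0 0 0 0 0"
}}

```text
time_s: 41.3
tcp_pos: [0.6282, 0.0953, 0.2349]
ee_rot: [[-0.129, -0.992, -0.002], [-0.992, 0.129, -0.0], [0.001, 0.002, -1.0]]
wrist_force: [-0.2, -0.0, -2.4]
gripper_width: 0.53
gripper_force: 30.0
```

```bash
cat >> h.py <<'E'
HP=(0.5009,-0.1302,-80.85)
def tilt(lx,lz,th,tz=.0221):
    """TCP world position for scoop lip at hopper (lx,lz above flap plane), pitch th deg"""
    a=np.radians(th);f=np.array([np.cos(a),-np.sin(a)]);u=np.array([np.sin(a),np.cos(a)])
    t=np.array([lx,lz])-.110*f+(tz-.013)*u
    return np.array([*spt(t[0],0,HP),.110+t[1]])
E
python3 - <<'E'
from h import *
s=r.sense();p0=np.array(s['tcp_pos']);print(p0,s['time_s'])
p0=np.array([.6294,.0955,p0[2]]);t0=0
ax=np.array([-np.sin(np.radians(HP[2])),np.cos(np.radians(HP[2]))])
for lx,lz,th in[(62,30,15),(62,8,15),(60,-6,25),(60,-20,34),(58,-36,45),(54,-48,56),(48,-53,65)]:
    q=tilt(lx/1e3,lz/1e3,th);w=ax*np.radians(th-t0)/.15
    print((lx,lz,th),q.round(4),'d',((q-p0)/.03).round(2),'rot',w.round(2));p0=q;t0=th
print('rz',np.radians(HP[2]+97.55)/.15)
q,d=cap('scene');cv2.imwrite('pics/i.png',q[100:330,200:460])
E
```

```text
[0.62821872 0.09526601 0.23489695] 41.3
(62, 30, 15) [ 0.4942 -0.0888  0.1773] d [-4.51 -6.14 -1.92] rot [1.72 0.28]
(62, 8, 15) [ 0.4942 -0.0888  0.1553] d [ 0.    0.   -0.73] rot [0. 0.]
(60, -6, 25) [ 0.4952 -0.0948  0.1587] d [ 0.03 -0.2   0.12] rot [1.15 0.19]
(60, -20, 34) [ 0.4967 -0.1044  0.1591] d [ 0.05 -0.32  0.01] rot [1.03 0.17]
(58, -36, 45) [ 0.4988 -0.117   0.1582] d [ 0.07 -0.42 -0.03] rot [1.26 0.2 ]
(54, -48, 56) [ 0.5009 -0.1302  0.1583] d [ 0.07 -0.44  0.  ] rot [1.26 0.2 ]
(48, -53, 65) [ 0.5025 -0.1398  0.1605] d [ 0.05 -0.32  0.08] rot [1.03 0.17]
rz 1.9431332338870209
```

View pics/i.png

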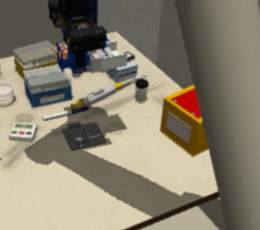

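{"api": "play_rows", "payload": {
  "commands": "-0.28 -0.384 0 0 0 0.121;-0.28 -0.384 0 0 0 0.121;-0.28 -0.384 0 0 0 0.121;-0.28 -0.384 0 0 0 0.121;-0.28 -0.384 0 0 0 0.121;-0.28 -0.384 0 0 0 0.121;-0.28 -0.384 0 0 0 0.121;-0.28 -0.384 0 0 0 0.121;-0.28 -0.384 0 0 0 0.121;-0.28 -0.384 0 0 0 0.121;-0.28 -0.384 0 0 0 0.121;-0.28 -0.384 0 0 0 0.121;-0.28 -0.384 0 0 0 0.121;-0.28 -0.384 0 0 0 0.121;-0.28 -0.384 0 0 0 0.121;-0.28 -0.384 0 0 0 0.121;0 0 0 0 0 0;0 0 0 0 0 0"
}}

```text
time_s: 43.15
tcp_pos: [0.4944, -0.089, 0.2358]
ee_rot: [[0.16, -0.987, -0.0], [-0.987, -0.16, 0.0], [-0.0, 0.0, -1.0]]
wrist_force: [-0.2, -0.4, -3.3]
gripper_width: 0.522
gripper_force: 30.0
```

{"api": "play_rows", "payload": {
  "commands": "0 0 -0.24 0.215 0.035 0;0 0 -0.24 0.215 0.035 0;0 0 -0.24 0.215 0.035 0;0 0 -0.24 0.215 0.035 0;0 0 -0.24 0.215 0.035 0;0 0 -0.24 0.215 0.035 0;0 0 -0.24 0.215 0.035 0;0 0 -0.24 0.215 0.035 0;0 0 0 0 0 0;0 0 0 0 0 0;0 0 0 0 0 0"
}}

```text
time_s: 44.25
tcp_pos: [0.4948, -0.0887, 0.1788]
ee_rot: [[0.156, -0.987, -0.041], [-0.954, -0.161, 0.254], [-0.258, -0.001, -0.966]]
wrist_force: [-0.0, 0.5, -3.0]
gripper_width: 0.526
gripper_force: 30.0
```

Run:
```python
from h import *
s=r.sense();print(s['tcp_pos'],s['wrist_force']);R=np.array(s['ee_rot']);print(R.round(3))
print('tilt',np.degrees(np.arccos(-R[2,2])),'scoop x yaw',np.degrees(np.arctan2(R[1,0],R[0,0])))
p,d=cap('top');q,_=cap('scene')
cv2.imwrite('pics/j.png',np.hstack([cv2.resize(p[180:280,290:430],None,fx=2.8,fy=2.8),cv2.resize(q[120:270,320:460],(392,420))[:280]]))
```

```text
[ 0.49484693 -0.08870435  0.17882502] [-2.70232898e-03  5.19094895e-01 -3.00307089e+00]
[[ 0.156 -0.987 -0.041]
 [-0.954 -0.161  0.254]
 [-0.258 -0.001 -0.966]]
tilt 14.922329066387748 scoop x yaw -80.711670368005
```

View pics/j.png

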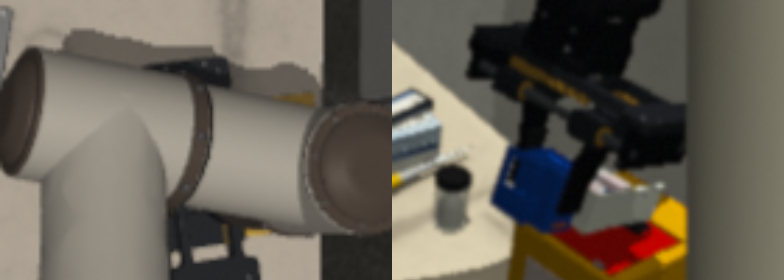

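{"api": "play_rows", "payload": {
  "commands": "0 0 -0.2 0 0 0;0 0 -0.2 0 0 0;0 0 -0.2 0 0 0;0 0 -0.18 0 0 0;0 -0.05 0.03 0.29 0.05 0;0 -0.05 0.03 0.29 0.05 0;0.01 -0.05 0.03 0.29 0.05 0;0 -0.05 0.03 0.28 0.04 0;0.01 -0.08 0 0.26 0.04 0;0.01 -0.08 0 0.26 0.04 0;0.01 -0.08 0 0.26 0.04 0;0.02 -0.08 0 0.25 0.04 0"
}}

```text
time_s: 45.55
tcp_pos: [0.4966, -0.1051, 0.1584]
ee_rot: [[0.134, -0.987, -0.089], [-0.818, -0.16, 0.552], [-0.559, -0.001, -0.829]]
wrist_force: [0.3, 0.0, -0.8]
gripper_width: 0.522
gripper_force: 30.0
```

{"api": "play_rows", "payload": {
  "commands": "0.02 -0.14 -0.01 0.42 0.07 0;0.02 -0.14 -0.01 0.42 0.07 0;0.03 -0.14 -0.01 0.42 0.07 0;0.02 -0.15 0 0.42 0.07 0;0.02 -0.15 0 0.42 0.07 0;0.03 -0.14 0 0.42 0.07 0;0.02 -0.11 0.03 0.34 0.06 0;0.02 -0.11 0.03 0.34 0.06 0;0.01 -0.1 0.02 0.34 0.05 0;0 0 0 0 0 0;0 0 0 0 0 0;0 0 0 0 0 0;0 0 0 0 0 0;0 0 0 0 0 0"
}}

```text
time_s: 46.95
tcp_pos: [0.5021, -0.1397, 0.1606]
ee_rot: [[0.069, -0.987, -0.146], [-0.422, -0.161, 0.892], [-0.904, 0.0, -0.427]]
wrist_force: [-0.7, -1.5, -1.4]
gripper_width: 0.525
gripper_force: 30.0
```

Run:
```python
from h import *
s=r.sense();print(s['tcp_pos'],s['wrist_force'],s['gripper_width']);R=np.array(s['ee_rot'])
print('tilt',np.degrees(np.arccos(-R[2,2])),np.round(s['joints'],1),tilt(.048,-.053,65))
p,d=cap('top');q,_=cap('scene')
cv2.imwrite('pics/k.png',np.hstack([cv2.resize(p[180:280,290:430],None,fx=2.8,fy=2.8),cv2.resize(q[120:270,320:460],(392,420))[140:]]))
```

```text
[ 0.50214122 -0.13969407  0.16064016] [-0.65043679 -1.50633994 -1.43164358] 0.5252090079691903
tilt 64.7178286648465 [ -28.2   39.7   11.7  -48.5 -106.6   43. ] [ 0.50245194 -0.13983521  0.16053968]
```

View pics/k.png

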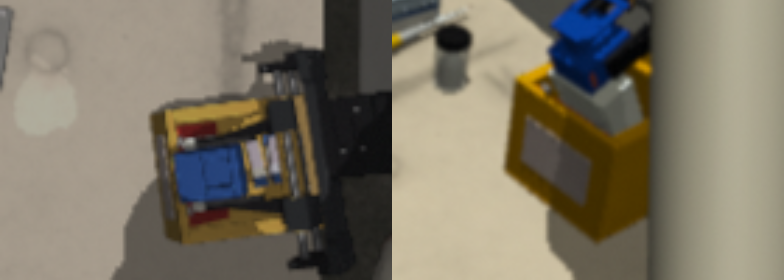

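```bash
cat > pk.py <<'E'
from h import *
z=np.load('/tmp/top.npz');d=z['d'];p=z['p'];W=world('top',d)
a=np.radians(HP[2]);X=W[...,0]-HP[0];Y=W[...,1]-HP[1]
hx=X*np.cos(a)+Y*np.sin(a);hy=-X*np.sin(a)+Y*np.cos(a)
print('lip px',proj('top',[*spt(.048,0,HP),.057]))
for rr in range(222,252,2):
    print(rr,' '.join(f'{hx[rr,c]*1e3:.0f},{hy[rr,c]*1e3:.0f},{W[rr,c,2]*1e3:.0f}' for c in range(374,402,3)))
E
python3 pk.py
```

```text
lip px [369.94834665 239.74021415]
222 76,46,3 86,45,-1 93,44,4 60,42,194 59,41,229 66,40,229 73,39,232 80,38,229 88,37,226 93,36,233
224 76,40,3 46,39,189 53,38,190 59,37,196 64,36,202 66,35,229 72,34,233 78,33,235 88,32,224 92,31,234
226 38,35,189 44,34,192 51,33,193 58,32,197 64,31,202 64,31,234 71,30,231 92,28,173 85,28,233 93,27,227
228 38,30,187 44,29,191 53,28,181 96,26,14 102,25,27 90,25,113 71,25,231 105,23,115 86,23,224 92,22,230
230 37,25,184 44,25,187 87,22,14 98,20,1 100,20,32 90,20,112 71,20,224 106,18,108 85,18,226 91,17,229
232 38,21,179 79,17,10 87,16,14 97,15,3 100,14,26 89,15,112 70,16,226 105,12,110 85,14,224 90,13,231
234 36,16,183 80,12,4 85,11,18 97,9,2 98,9,32 89,10,111 70,11,225 104,7,110 97,8,172 91,8,224
236 29,12,214 78,6,8 85,5,16 93,4,16 99,3,27 89,4,106 69,6,225 104,2,108 96,3,172 91,3,223
238 29,7,214 78,1,5 83,0,19 92,-1,16 100,-2,18 88,-1,108 68,2,229 102,-3,113 95,-2,173 88,-1,231
240 28,2,213 45,-0,165 82,-5,19 91,-7,17 97,-7,25 104,-8,32 68,-3,226 74,-4,229 94,-7,175 88,-6,228
242 28,-2,211 45,-5,159 81,-11,20 89,-12,21 99,-13,16 103,-14,34 93,-12,111 74,-9,225 92,-11,178 87,-10,228
244 27,-7,214 43,-10,165 83,-17,8 89,-17,20 101,-19,2 103,-19,29 93,-17,108 73,-13,229 93,-16,172 86,-15,230
246 27,-12,211 42,-14,170 83,-22,2 91,-23,8 99,-25,5 106,-25,10 92,-22,111 72,-18,226 92,-21,172 86,-20,227
248 25,-16,216 41,-19,172 83,-28,-2 91,-29,-0 98,-30,5 107,-31,3 91,-27,111 71,-22,228 91,-26,176 86,-24,223
250 31,-22,183 37,-23,186 44,-24,189 52,-25,186 58,-26,189 62,-26,202 64,-26,224 70,-27,230 75,-27,237 88,-30,213
```

{"api": "play_rows", "payload": {
  "commands": "0 0 0.2 0 0 0;0 0 0.3 0 0 0;0 0 0.4 0 0 0;0 0 0.4 0 0 0;0 0 0.4 0 0 0;0 0 0.4 0 0 0;0 0 0.4 0 0 0;0 0 0.4 0 0 0;0 0 0.4 0 0 0;0 0 0.4 0 0 0;0 0 0.4 0 0 0;0 0 0 0 0 0"
}}

```text
time_s: 48.25
tcp_pos: [0.5023, -0.1403, 0.2851]
ee_rot: [[0.071, -0.987, -0.145], [-0.422, -0.161, 0.892], [-0.904, -0.002, -0.428]]
wrist_force: [-0.2, 0.2, -1.7]
gripper_width: 0.527
gripper_force: 30.0
```

{"api": "play_rows", "payload": {
  "commands": "0 0.3 0.1 -0.62 -0.1 0;0 0.3 0.1 -0.62 -0.1 0;0 0.3 0.1 -0.62 -0.1 0;0 0.3 0.1 -0.62 -0.1 0;0 0.3 0 -0.62 -0.1 0;0 0.3 0 -0.62 -0.1 0;0 0.3 0 -0.62 -0.1 0;0 0.3 0 -0.62 -0.1 0;0 0.3 0 -0.62 -0.1 0;0 0.3 0 -0.62 -0.1 0;0 0.3 0 -0.62 -0.1 0;0 0.3 0 -0.62 -0.1 0;0 0 0 0 0 0;0 0 0 0 0 0"
}}

```text
time_s: 49.65
tcp_pos: [0.5011, -0.0311, 0.2945]
ee_rot: [[0.16, -0.987, -0.005], [-0.987, -0.16, 0.002], [-0.002, 0.004, -1.0]]
wrist_force: [0.8, -0.1, -0.6]
gripper_width: 0.526
gripper_force: 30.0
```

Run:
```python
from h import *
s=r.sense();print(s['tcp_pos'],s['wrist_force'],s['gripper_width'],s['time_s']);R=np.array(s['ee_rot']);print(R.round(3),np.round(s['joints'],1))
p,d=cap('top');q,_=cap('scene')
cv2.imwrite('pics/l.png',np.hstack([cv2.resize(p[180:280,290:430],None,fx=2.8,fy=2.8),cv2.resize(q[120:270,320:460],(392,420))[:280]]))
```

```text
[ 0.50110142 -0.03107787  0.29449914] [ 0.80871679 -0.14913452 -0.5562584 ] 0.5263922997592414 49.65
[[ 0.16  -0.987 -0.005]
 [-0.987 -0.16   0.002]
 [-0.002  0.004 -1.   ]] [ 14.9   7.4  -9.   -0.2 -73.8  -5.7]
```

View pics/l.png

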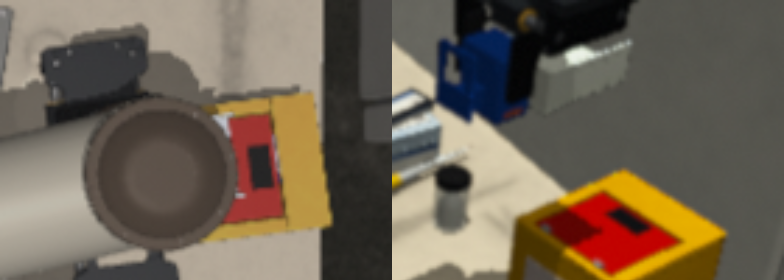

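{"api": "play_rows", "payload": {
  "commands": "0.03 0.69 0 0 0 -0.16;0.03 0.69 0 0 0 -0.16;0.03 0.69 0 0 0 -0.16;0.03 0.69 0 0 0 -0.16;0.03 0.69 0 0 0 -0.16;0.03 0.69 0 0 0 -0.16;0.03 0.69 0 0 0 -0.16;0.03 0.69 0 0 0 -0.16;0.03 0.69 0 0 0 -0.16;0.03 0.69 0 0 0 -0.16;0.03 0.69 0 0 0 -0.16;0.03 0.69 0 0 0 -0.16;0.03 0.69 0 0 0 -0.16;0.03 0.69 0 0 0 -0.16;0.03 0.69 0 0 0 -0.16;0.03 0.69 0 0 0 -0.15;0 0 0 0 0 0;0 0 0 0 0 0;0 0 0 0 0 0"
}}

```text
time_s: 51.65
tcp_pos: [0.5168, 0.298, 0.295]
ee_rot: [[-0.223, -0.975, -0.003], [-0.975, 0.223, 0.001], [-0.0, 0.003, -1.0]]
wrist_force: [-0.4, 0.0, -1.3]
gripper_width: 0.526
gripper_force: 30.0
```

```bash
cat >> h.py <<'E'
def pan(name):
    """check pan interior: height of seen surface above the floor model, in scoop frame (level scoop held at TCP)"""
    p,d=cap(name);s=r.sense();R=np.array(s['ee_rot']);t=np.array(s['tcp_pos'])
    A=np.stack([R[:,0],-R[:,1],-R[:,2]],1)  # scoop axes
    L=(world(name,d)-t)@A+[0,0,.0221]
    m=(L[...,0]>.03)&(L[...,0]<.107)&(abs(L[...,1])<.027)&(L[...,2]>0)&(L[...,2]<.036)
    e=L[...,2]-(.004+(L[...,0]-.027)/.083*.009)
    h=cv2.cvtColor(p,cv2.COLOR_BGR2HSV);b=m&(h[...,0]>100)&(h[...,0]<130)&(h[...,1]>120)
    print(name,'pan px',m.sum(),'above floor pct',np.percentile(e[m]*1e3,[5,50,90,98]).round(1) if m.any() else None,'blue',b.sum(),'meansat',h[...,1][m].mean() if m.any() else None)
E
python3 - <<'E'
from h import *
pan('top');pan('scene')
go([.5158,.3033,.123],167.3);s=r.sense();print(np.round(s['ee_rot'],3),s['wrist_force'])
E
```

```text
top pan px 822 above floor pct [-2.5  0.8  3.6  5.1] blue 0 meansat 9.030413625304137
scene pan px 134 above floor pct [-2.  -0.8  0.8  1.8] blue 0 meansat 17.48507462686567
from [0.5166 0.2982 0.2953] 167.1 delta units [-0.03  0.17 -5.74] rz 0.02 to [0.5158 0.3033 0.123 ]
[[-0.223 -0.975 -0.002]
 [-0.975  0.223  0.001]
 [-0.001  0.002 -1.   ]] [-0.1097738  -1.02722027 -2.08750228]
```

Run:
```python
import fit
from h import *
fl=lambda X:.004+(X-.027)/(.083)*.009
s=r.sense();t=s['tcp_pos'];z0=t[2]-.0221
S=np.vstack([grid(-.042,-.038,-.02,.02,.064,1e-3),grid(.027,.109,-.033,-.030,.038,1e-3),grid(.027,.109,.030,.033,.038,1e-3),grid(.045,.109,-.028,.028,fl)])
for dz in(-.004,0,.004):
    M=S+[0,0,z0+dz];x=fit.fit(M,(t[0],t[1],-102.9),f'held{dz}')
B=np.vstack([grid(.045,.109,-.028,.028,fl)])+[0,0,z0]
print(t, cams.camera_info('top')['t'].shape if hasattr(cams.camera_info('top')['t'],'shape') else '')
```

```text
held-0.004 [0.5226 0.3157] -103.44 0.00524
held0 [0.5176 0.2984] -102.7 0.00409
held0.004 [0.5181 0.2972] -103.4 0.00601
[0.51663313 0.29820357 0.29532651] (3,)
```

{"api": "play_rows", "payload": {
  "commands": "-0.04 0.17 -0.5 0 0 0;0 0 -0.6 0 0 0;0 0 -0.6 0 0 0;0 0 -0.6 0 0 0;0 0 -0.6 0 0 0;0 0 -0.6 0 0 0;0 0 -0.6 0 0 0;0 0 -0.6 0 0 0;0 0 -0.5 0 0 0;0 0 -0.31 0 0 0;0 0 0 0 0 0;0 0 0 0 0 0;0 0 0 0 0 0"
}}

```text
time_s: 53.05
tcp_pos: [0.5158, 0.3047, 0.131]
ee_rot: [[-0.221, -0.975, -0.0], [-0.975, 0.221, 0.002], [-0.002, 0.001, -1.0]]
wrist_force: [-0.0, 0.4, -1.4]
gripper_width: 0.527
gripper_force: 30.0
```

Run:
```python
from h import *
go([.5155,.3033,.130],167.3);s=r.sense();print(s['wrist_force'])
import fit
t=s['tcp_pos'];z0=t[2]-.0221
fl=lambda X:.004+(X-.027)/(.083)*.009
p,d=cap('top');fit.d=d
S=np.vstack([grid(-.042,-.038,-.02,.02,.064,1e-3),grid(.027,.109,-.033,-.030,.038,1e-3),grid(.027,.109,.030,.033,.038,1e-3),grid(.045,.109,-.028,.028,fl)])
fit.fit(S+[0,0,z0],(t[0],t[1],-102.9),'held')
```

```text
from [0.5158 0.3047 0.131 ] 167.2 delta units [-0.01 -0.05 -0.03] rz 0.01 to [0.5155 0.3033 0.13  ]
[-0.01942104  0.36179501 -1.38075254]
held [0.519  0.3101] -103.56 0.00454
```

{"api": "play_rows", "payload": {
  "commands": "0.045 0.2 0 0 0 0;0.045 0.2 0 0 0 0;0.045 0.2 0 0 0 0;0.02 0.1 -0.1 0 0 0;0.02 0.1 -0.1 0 0 0;0 0 0 0 0 0"
}}

```text
time_s: 53.7
tcp_pos: [0.5201, 0.3285, 0.1229]
ee_rot: [[-0.221, -0.975, -0.003], [-0.975, 0.221, -0.0], [0.001, 0.003, -1.0]]
wrist_force: [0.1, -0.4, -2.1]
gripper_width: 0.526
gripper_force: 30.0
```

{"api": "play_rows", "payload": {
  "commands": "0.02 0.1 -0.1 0 0 0;0.02 0.1 -0.1 0 0 0;0.015 0.065 0 0 0 0;0.015 0.065 0 0 0 0;0 0 0 0 0 0;0 0 0 0 0 0"
}}

```text
time_s: 54.3
tcp_pos: [0.5226, 0.3383, 0.118]
ee_rot: [[-0.221, -0.975, -0.002], [-0.975, 0.221, 0.001], [-0.001, 0.002, -1.0]]
wrist_force: [0.8, -0.3, -1.2]
gripper_width: 0.528
gripper_force: 30.0
```

Run:
```python
from h import *
s=r.sense();t=np.array(s['tcp_pos']);n=np.array([-.2198,-.9755]);v=t[:2]-[.5345,.3862]
print('plate x',v@n-.04,'lat',v@[.9755,-.2198],'eye z',t[2]+.0229,s['wrist_force'],s['moment'])
q,d=cap('scene');cv2.imwrite('pics/m.png',cv2.resize(q[190:330,120:320],None,fx=4,fy=4))
```

```text
plate x 0.009331442813645702 lat -0.0011135500053022853 eye z 0.14089467656518392 [ 0.84707478 -0.30848755 -1.22596641] [ 0.03205677  0.06009669 -0.02623685]
```

View pics/m.png

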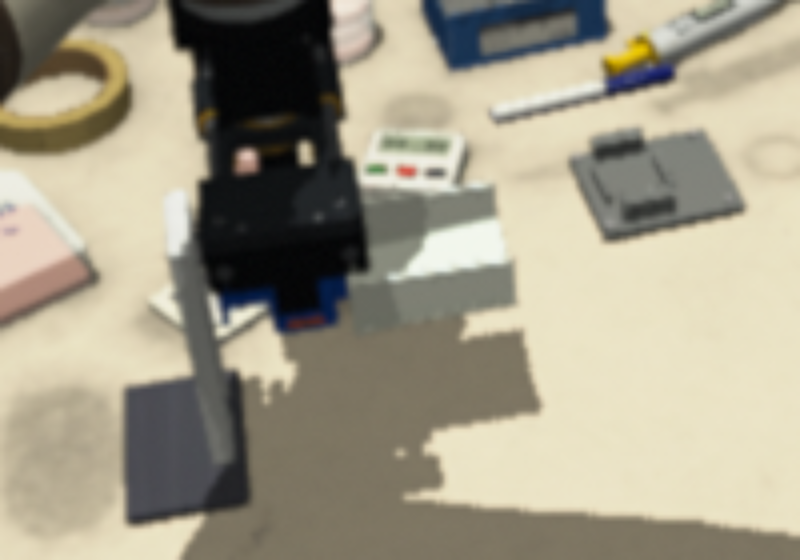

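{"api": "play_rows", "payload": {
  "commands": "0.01 0.05 -0.05 0 0 0;0 0 -0.05 0 0 0;0 0 -0.05 0 0 0;0 0 -0.05 0 0 0;0 0 0 0 0 0;0 0 0 0 0 0"
}}

```text
time_s: 54.95
tcp_pos: [0.5228, 0.3397, 0.1118]
ee_rot: [[-0.221, -0.975, -0.002], [-0.975, 0.221, 0.001], [-0.0, 0.002, -1.0]]
wrist_force: [0.3, 0.2, -1.9]
gripper_width: 0.528
gripper_force: 30.0
```

{"api": "play_rows", "payload": {
  "commands": "0 0 -0.03 0 0 0;0 0 -0.03 0 0 0;0 0 -0.03 0 0 0;0 0 0 0 0 0;0 0 0 0 0 0"
}}

```text
time_s: 55.45
tcp_pos: [0.5228, 0.3398, 0.1091]
ee_rot: [[-0.221, -0.975, -0.002], [-0.975, 0.221, 0.001], [-0.0, 0.002, -1.0]]
wrist_force: [-0.8, -0.1, -1.6]
gripper_width: 0.529
gripper_force: 30.0
```

{"api": "play_rows", "payload": {
  "commands": "0 0 -0.03 0 0 0;0 0 -0.03 0 0 0;0 0 0 0 0 0;0 0 0 0 0 0"
}}

```text
time_s: 55.85
tcp_pos: [0.5231, 0.34, 0.1083]
ee_rot: [[-0.221, -0.975, -0.001], [-0.975, 0.221, 0.002], [-0.002, 0.001, -1.0]]
wrist_force: [-1.6, -0.5, 4.4]
gripper_width: 0.527
gripper_force: 30.0
```

{"api": "play_rows", "payload": {
  "commands": "0 0 -0.03 0 0 0;0 0 -0.03 0 0 0;0 0 0 0 0 0;0 0 0 0 0 0"
}}

```text
time_s: 56.25
tcp_pos: [0.5235, 0.3409, 0.1064]
ee_rot: [[-0.221, -0.975, 0.0], [-0.975, 0.221, 0.003], [-0.003, 0.0, -1.0]]
wrist_force: [-0.8, -0.4, 6.4]
gripper_width: 0.526
gripper_force: 30.0
```

{"api": "play_rows", "payload": {
  "commands": "0 0 0.05 0 0 0;0.006 0.025 -0.029 0.142 -0.032 0;0.006 0.025 -0.029 0.142 -0.032 0;0.005 0.025 -0.029 0.142 -0.032 0;0.005 0.024 -0.03 0.142 -0.032 0;0 0 0 0 0 0;0 0 0 0 0 0"
}}

```text
time_s: 56.95
tcp_pos: [0.5236, 0.3423, 0.1037]
ee_rot: [[-0.221, -0.975, 0.017], [-0.971, 0.221, 0.086], [-0.087, 0.002, -0.996]]
wrist_force: [-0.4, 0.3, 1.6]
gripper_width: 0.529
gripper_force: 30.0
```

{"api": "play_rows", "payload": {
  "commands": "0 0 0 0 0 0;0 0 0 0 0 0;0 0 0 0 0 0;0 0 0 0 0 0;0 0 0 0 0 0;0 0 0 0 0 0;0 0 0 0 0 0;0 0 0 0 0 0;0 0 0 0 0 0;0 0 0 0 0 0",
  "grip": 87
}}

```text
time_s: 57.95
tcp_pos: [0.5235, 0.3427, 0.1036]
ee_rot: [[-0.22, -0.975, 0.017], [-0.971, 0.221, 0.086], [-0.088, 0.002, -0.996]]
wrist_force: [-1.0, 0.4, 0.0]
gripper_width: 1.0
gripper_force: 0.0
```

Run:
```python
from h import *
s=r.sense();print(s['tcp_pos'],s['wrist_force'],s['gripper_width'])
q,d=cap('scene');W=world('scene',d);h=cv2.cvtColor(q,cv2.COLOR_BGR2HSV)
n=np.array([-.2198,-.9755]);L=W[...,:2]-np.array([.5345,.3862]);X=L@n;Y=L@np.array([.9755,-.2198]);Z=W[...,2]
m=(X>.005)&(X<.2)&(abs(Y)<.05)&(Z>.03)&(Z<.2)
blue=m&(h[...,0]>100)&(h[...,0]<130)&(h[...,1]>120);print('blue',blue.sum(),np.c_[X[blue],Y[blue],Z[blue]].mean(0).round(3),Z[blue].max())
wh=m&(h[...,1]<60)&(h[...,2]>110)&(X>.07);print('white',wh.sum(),np.c_[X[wh],Y[wh],Z[wh]].mean(0).round(3),Z[wh].min(),Z[wh].max(),X[wh].max())
```

```text
[0.52346779 0.34272789 0.10358076] [-0.95341321  0.39180565  0.00329016] 0.9998557953550665
blue 90 [ 0.036 -0.018  0.106] 0.14937518568648006
white 708 [ 0.124 -0.007  0.085] 0.06580250086070326 0.18792542906272552 0.1562719800750601
```

{"api": "play_rows", "payload": {
  "commands": "0 -0.01 0.2 0 0 0;-0.01 -0.03 0.3 0 0 0;-0.01 -0.03 0.4 0 0 0;-0.01 -0.05 0.6 0 0 0;-0.01 -0.05 0.6 0 0 0;-0.01 -0.05 0.6 0 0 0;-0.01 -0.05 0.6 0 0 0;-0.01 -0.05 0.6 0 0 0;-0.01 -0.05 0.6 0 0 0;-0.01 -0.05 0.6 0 0 0"
}}

```text
time_s: 59.0
tcp_pos: [0.5208, 0.33, 0.2588]
ee_rot: [[-0.22, -0.975, 0.019], [-0.971, 0.221, 0.087], [-0.089, 0.001, -0.996]]
wrist_force: [1.2, 0.6, -0.4]
gripper_width: 1.002
gripper_force: 0.0
```

{"api": "play_rows", "payload": {
  "commands": "0 -0.9 0.2 0 0 0;0 -0.9 0.2 0 0 0;0 -0.9 0.2 0 0 0;0 -0.9 0.2 0 0 0;0 -0.9 0.2 0 0 0;0 -0.9 0.2 0 0 0;0 -0.9 0 0 0 0;0 -0.9 0 0 0 0;0 -0.9 0 0 0 0;0 -0.9 0 0 0 0;0 0 0 0 0 0;0 0 0 0 0 0"
}}

```text
time_s: 60.2
tcp_pos: [0.5208, 0.0598, 0.2936]
ee_rot: [[-0.221, -0.975, 0.019], [-0.971, 0.222, 0.087], [-0.089, 0.001, -0.996]]
wrist_force: [-0.3, 0.4, 0.9]
gripper_width: 0.999
gripper_force: 0.0
```

Run:
```python
from h import *
s=r.sense();print(s['tcp_pos'],s['wrist_force'])
q,d=cap('scene');p,dt=cap('top')
a=cv2.resize(q[180:330,110:310],(400,300));b=cv2.resize(p[180:270,130:250],(400,300));c=cv2.resize(q[150:270,320:480],(400,300));e=cv2.resize(p[180:285,220:420],(400,300))
cv2.imwrite('pics/n.png',np.vstack([np.hstack([a,b]),np.hstack([c,e])]))
cuv(p,dt)
```

```text
[0.52082499 0.05981274 0.29360697] [-0.31756407  0.38490105  0.92687885]
```

View pics/n.png

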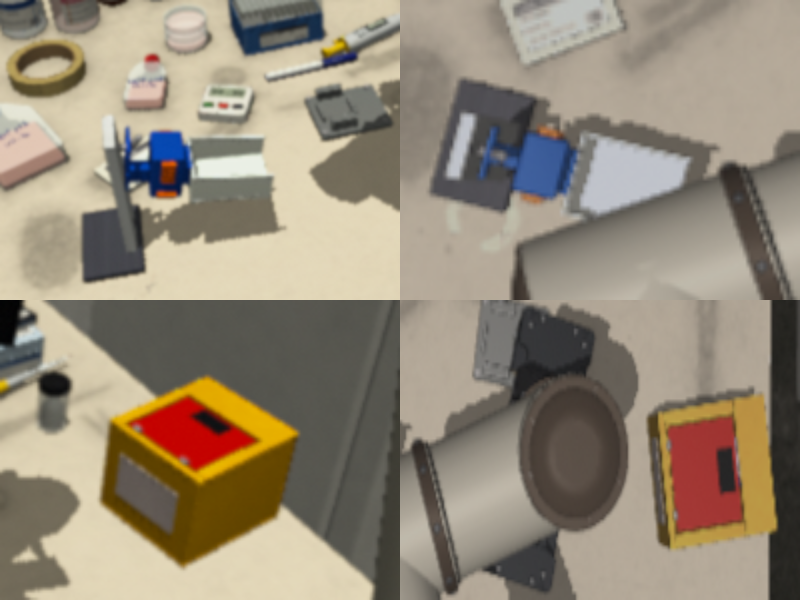

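The picture shows the empty scoop hanging by its eye on the hook, the flap shut, the bench clear of cuvettes, and nothing touching the arm. I'm handing the job in.

```bash
python3 -c "
from station import r
print(r.finish_job())"
```

```text
the job is handed in; nothing more can be done
None
```

I handed the job in at about 60 s of the 210 s: all five cuvettes were tipped into the hopper, the flap is shut, and the empty scoop hangs by its eye on the stand's hook; the hand-in returned no verdict.

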